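Park the sample shuttle and clip down its dust cover

ROBOT

A 7-joint arm with a two-finger parallel gripper is mounted at the origin on a cart in front of the work surface, level with it; the furniture and walls round the work are solid. World frame = base frame: x ahead of the robot, y to its left, z up, the work surface at z = 0. Lengths are in m, angles in rad, forces in N, time in s.
With the tool pointing down it reaches from about 0.425 to 0.875 m from the base axis. Payload 4.7 kg.
Tool frame: the origin (TCP) lies on the centre line of the jaws, within the pads' length; the fingertips stand 8 mm ahead of it and the grasp point (between the pads) lies 11 mm behind it; z points along the fingers, y is the direction in which the jaws open and shut (so a half turn about z gives the same grasp; the last joint's range is limited). The gripper opens to 87 mm and grips with 3 to 60 N. Pads are 19 mm wide; open, the fingers measure 117 mm over their backs; the gripper's body (75 mm by 190 mm) begins 51 mm behind the grasp point.
Start: joints at [-1.146, 0.321, -0.07, 1.45, 0.023, 1.371, -0.057], TCP at [0.26, 0.596, 0.208] pointing down, gripper open.
Joint ranges: [-2.86, 2.86], [-0.3, 2.09], [-1.38, 1.24], [0.06, 2.45], [-1.56, 4.7], [0.09, 2.05], [-2.69, 2.69]. Speed limits (rad/s): [2.57, 2.57, 3.14, 3.14, 3.14, 3.14, 3.14].

INTERFACE

Orientations are given as a rotation vector (axis times angle).
In Python, from bench import status, optics, order gives the robot as it stands.
- The arm moves only by the tool step_arm, never from a script. Its argument "rows" is a list of rows, each a list of 3 entries, a list of its own where there are three numbers: the turn, a rotation vector about the tool's x, y, z in degrees, then the shift along the tool's x, y, z in mm, then the finger opening in mm, from 0 to 87. A call has 1 to 12 rows; each row shifts and turns the pose as measured when the row begins, along the tool's axes as they then stand; what a row does not reach is not made up. A row lasts 1/12 s, in which the tool goes at most 41.7 mm and 7.16 degrees, less where a joint would pass 70% of its speed; a pose out of reach is approached as far as the arm can. A call is refused whole if a number of a shift passes 41.7 or a number of a turn 7.16, either way. A call with a gripper value outside its range is refused whole. The fingers move at their own pace and stop on an object; "grip_force" is the grip in N (left out, the last holds). Time passes only in rows, so rows that do not move let the fingers close. It gives the time, the measured TCP pose, the force and the opening at its end, in the units of the state.
- status.get_state(): the state, without advancing time (a new reading comes with each control period).
- optics.get_image(name): name is "scene" or "top"; returns a dict with "frame" (400x640x3 uint8, red, green, blue), "range_z" (400x640 float32, m along the optical axis (not along the pixel's ray), 0 where there is no reading), "K" (3x3 intrinsics, pixels), "R" (3x3) and "t" (3): a world point X has camera coordinates R X + t. Camera axes: x right, y down, z forward; pixel columns grow to the right and rows downward; lengths in m; the calibration is good to about 2 mm. A picture is of the moment at which its call begins.
- order.close_job(): hands the job in, once; it reports no verdict.
The state is a dict: "time": time; "joint_positions": joint angles; "qd": joint speeds; "joint_torque": joint torques, N m; "position": TCP position; "tool_rot": TCP orientation; "ft_force": force on the tool from outside, world axes, zero at the start; "torque": the same for the moment, N m; "grip_width": opening from 0.0 (shut) to 1.0 (fully open).
Only numpy, scipy, OpenCV 4.12 (cv2) and the standard library are available. Lean on these libraries where they do the work, as an engineer would, in place of code of your own. Each camera call takes 0.05 s, during which the arm holds its last target.

TASK

Slide the carriage of the sample shuttle along its rail all the way to the end stop between the two spring clips, then put the loose dust cover over it and press it down until both clips snap over its flanges and it sits flat on the base. Finish with the gripper still on the cover, pressing it down onto the base with a steady push of about 10 N; do not let go. Leave the other things on the bench where they are.

Things in the scene. Friction and masses are not known exactly. Their poses are not given: they have to be found in the camera images.
- shuttle: Fixed sample shuttle: flat aluminium base plate 96 (x) x 190 (y) x 12 mm fixed to the bench mat. Origin: centre of its underside, on the mat; z up, y along the rail towards the end stop and the spring clips. Its guide pins, clips and housings rise at most 18 mm over the plate.
- park (a point): The parking place: point on the top face of the base plate, on the rail line, 45 mm from the shuttle's origin along its +y. The seated cover's underside is centred here, its long side along the shuttle's y (either way round). Around it: four round-topped guide pins, 12 mm high, 3 mm clear of the cover's end faces; an end stop 8 mm high that fits inside the cover; the two clips.
- carriage (a joint): Position of the carriage on its rail, m: 0 at the far end from the clips, 0.105 against the end stop (centred on the parking place); grows towards +y of the shuttle. It stays where it is left (friction about 1.5 N). Carriage block 36 x 44 mm, its top 12 mm over the base plate.
- carriage_tab (a point): Centre of the carriage's upright thumb tab: 24 mm across the rail, 10 mm thick along the rail, its top 31 mm over the base plate, standing 19 mm above the carriage block; this point is 22 mm over the base plate and moves with the carriage. x, y, z as the shuttle's.
- clip_near (a joint): Spring clip on the shuttle's -x side of the parking place, 24 mm long along the rail, top 18 mm over the base plate: outward travel in m, 0 when in. Its inner face slopes down and inward to a barb with a flat underside 4.8 mm over the plate. The gap between the two clips narrows from 67 mm at the top to 52.4 mm at the barbs; the cover is 58 mm over its flanges.
- clip_far (a joint): The same for the clip on the +x side. Both clips together resist the cover with 10 to 16 N at most; the push drops abruptly about 5 mm above the seat, and only at the very bottom do the barbs spring back in (to 0) over the flanges.
- cover: Loose dust cover, 60 to 130 g, standing upright on the mat: a grey open-bottomed box 48 (x) x 72 (y) x 36 mm high with 2.5 mm walls, a flange 4 mm thick along the foot of each long side (58 mm over both in x), and a grip rib on top. Origin: centre of its underside; z up.
- cover_grip (a point): Centre of the cover's grip rib: 42 mm long across the cover (its x), 12 mm thick (y), 22 mm high; the point lies 47 mm above the cover's underside and 11 mm above the cover's flat top.
- petri_dish_mid (a point): Bystander: round petri dish, 66 mm across, 15 mm high; point 10 mm over its underside. Leave it.
- tape_roll_2_mid (a point): Bystander: roll of tape lying flat, 67 mm across, 19 mm high; point 10 mm over its underside. Leave it.
- hex_key_mid (a point): Bystander: hexagon key lying flat, 82 x 32 x 9 mm. Leave it.
- vial_2_mid (a point): Bystander: screw-capped vial, 27 mm across, 56 mm high; point 10 mm over its underside. Leave it.
- weight_100_mid (a point): Bystander: knobbed brass weight, 24 mm across, 35 mm high; point 10 mm over its underside. Leave it.
- binder_clip_mid (a point): Bystander: binder clip, 32 x 29 x 36 mm; point 10 mm over its underside. Leave it.

How it is judged:
By the outcome, as a careful person would: the job done as asked, in the order asked, and still so for the second after the job is handed in, while the arm keeps its last pose, push and grip.
It also fails if it takes over 58 s, if anything falls off the work surface, if the arm or the gripper's body presses on something with over 40 N, if the wrist force passes 120 N, or if a joint passes its speed limit or range.

## Working session

There is one attempt and no reset: what is moved stays moved. The work goes in short steps, Python scripts to look and compute and a tool call to move; the robot and the scene stay as the last step left them, time stands still between calls to the robot, and variables do not carry over. Pictures are saved under pics/ and viewed, and the job is handed in when it is done.

Besides the shell and the picture viewer there is one more tool, called after ">>>" as name([rows], argument=value, ...), one row to a line, values as JSON. step_arm: Moves the arm, as the interface text tells. Its arguments: {"type":"object","properties":{"rows":{"type":"array"},"grip_force":{"type":"number"}},"required":["rows"]}

```bash
ls; mkdir -p pics; python3 - <<'E'
from bench import status, optics, order
import cv2,numpy as np
s=status.get_state();print(s)
for n in("scene","top"):
    d=optics.get_image(n);cv2.imwrite(f"pics/{n}0.png",d["frame"][:,:,::-1]);np.savez(f"{n}0.npz",**{k:d[k] for k in d})
    print(n,d["K"],d["R"],d["t"], -d["R"].T@d["t"])
E
```

```text
pics
{'time': 0.0, 'joint_positions': array([-1.14589171,  0.32182921, -0.07006535,  1.45170924,  0.02261045,
        1.3708066 , -0.05686318]), 'qd': array([-1.10108949e-03, -1.21854280e-05, -5.95689189e-04, -3.28678022e-04,
       -1.96742827e-04,  1.47283353e-04, -4.17684829e-04]), 'joint_torque': array([ 7.61407173e-04, -4.91290677e+01, -4.03166050e-01, -3.12531424e+01,
       -6.36495254e-02,  4.37367812e-02,  1.98516468e-04]), 'position': array([0.2593974 , 0.59533929, 0.20654019]), 'tool_rot': array([-6.40624200e-01, -3.07528881e+00,  3.05479837e-03]), 'ft_force': array([-0.24171427, -0.51876171, -0.26229423]), 'torque': array([0.00653644, 0.02066931, 0.04364229]), 'grip_width': 1.0020742281149408}
scene [[449.48237476   0.         318.89192426]
 [  0.         449.48237476 191.98577459]
 [  0.           0.           1.        ]] [[-0.90329431 -0.42900332 -0.00394303]
 [-0.30251038  0.64341851 -0.703207  ]
 [ 0.30421516 -0.63401007 -0.71097423]] [0.55879608 0.17580991 1.45107219] [0.11650348 1.04660041 1.15750905]
top [[430.63438903   0.         323.97759065]
 [  0.         430.63438903 199.0485262 ]
 [  0.           0.           1.        ]] [[-0.02624017 -0.999453   -0.02012868]
 [-0.99509839  0.02803574 -0.09483249]
 [ 0.09534494  0.01754159 -0.99528972]] [0.13345129 0.59521648 1.23912527] [0.47765642 0.09495473 1.2924207 ]
```

View pics/scene0.png

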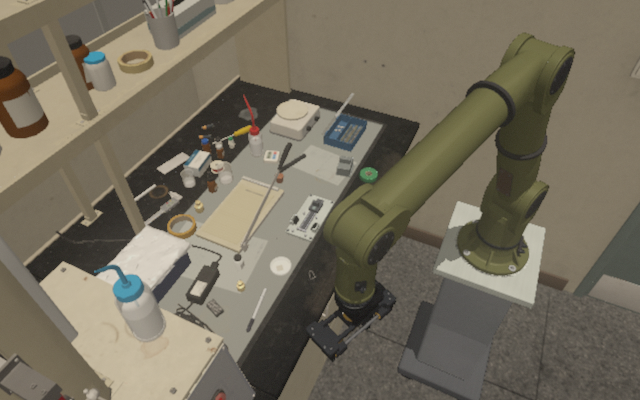

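View pics/top0.png

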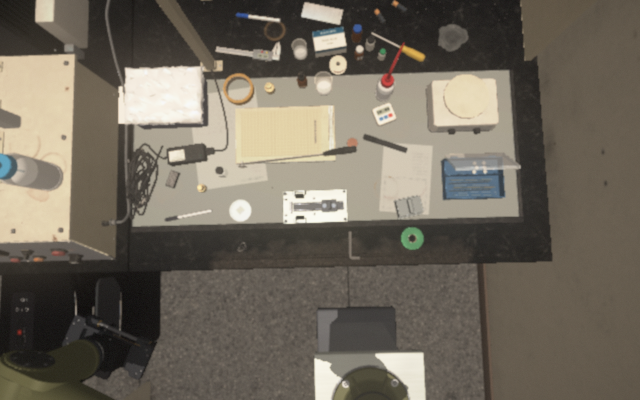

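```bash
cat > h.py <<'E'
import numpy as np,cv2
def load(n):
    return dict(np.load(n))
def pt(d,u,v,z=None):
    K,R,t=d["K"],d["R"],d["t"]
    r=np.linalg.inv(K)@np.array([u,v,1.]);c=-R.T@t;w=R.T@r
    if z is None:
        s=d["range_z"][int(round(v)),int(round(u))]
    else: s=(z-c[2])/w[2]
    return c+s*w
def crop(d,u0,v0,u1,v1,f,name):
    im=d["frame"][v0:v1,u0:u1,::-1];cv2.imwrite(name,cv2.resize(im,None,fx=f,fy=f,interpolation=cv2.INTER_CUBIC))
E
python3 - <<'E'
from h import *
t=load("top0.npz");s=load("scene0.npz")
crop(t,270,180,440,270,4,"pics/t1.png");crop(s,270,140,390,260,5,"pics/s1.png")
for u,v in((315,206),(409,206),(412,238),(240,210),(350,245)):print(u,v,pt(t,u,v),pt(t,u,v,0.0))
E
```

```text
315 206 [0.57952513 0.1445055  0.02092212] [0.58120135 0.14532085 0.        ]
409 206 [ 0.56850348 -0.12490601  0.06545557] [ 0.57334995 -0.13663504  0.        ]
412 238 [ 0.47762224 -0.14162692 -0.00211718] [ 0.47762229 -0.14123999  0.        ]
240 210 [0.57373405 0.36745076 0.02199488] [0.57539745 0.37216849 0.        ]
350 245 [0.46180203 0.04408721 0.00787056] [0.46170489 0.04377554 0.        ]
```

View pics/t1.png

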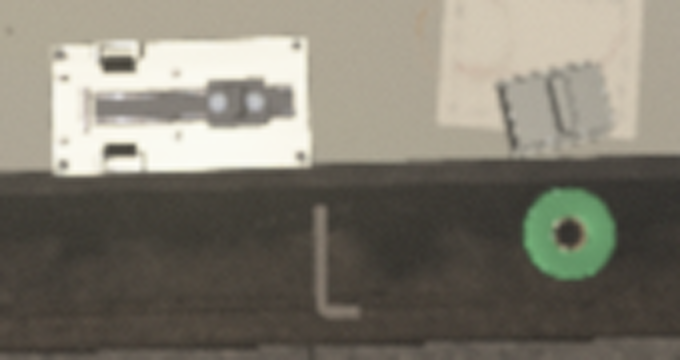

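View pics/s1.png

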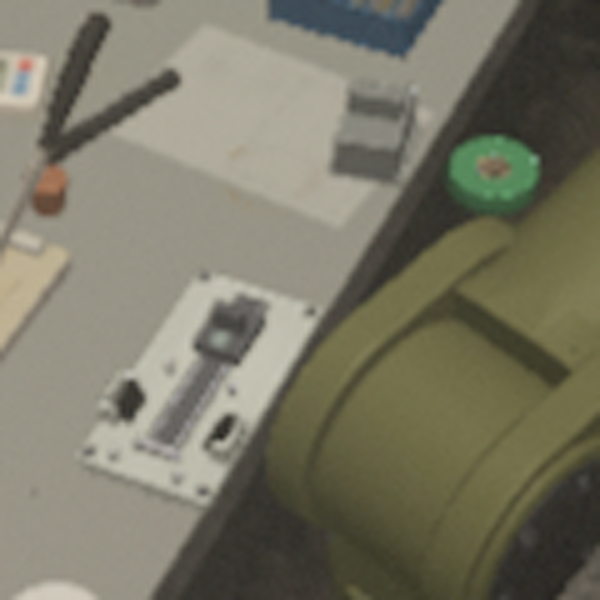

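```bash
python3 - <<'E'
from h import *
def cloud(d):
    K,R,t=d["K"],d["R"],d["t"];v,u=np.mgrid[0:400,0:640];z=d["range_z"].astype(float)
    c=np.stack([(u-K[0,2])/K[0,0]*z,(v-K[1,2])/K[1,1]*z,z],-1)
    return (c-t)@R
t=load("top0.npz");s=load("scene0.npz")
for n,d in(("top",t),("scene",s)):
    P=cloud(d)
    # shuttle white
    hsv=cv2.cvtColor(d["frame"],cv2.COLOR_RGB2HSV)
    X=P[...,0];Y=P[...,1];Z=P[...,2]
    roi=(abs(X-.58)<.1)&(abs(Y-.145)<.13)
    m=(roi&(hsv[...,2]>195)).astype(np.uint8)
    m=cv2.morphologyEx(m,cv2.MORPH_CLOSE,np.ones((3,3)))
    cs,_=cv2.findContours(m,cv2.RETR_EXTERNAL,cv2.CHAIN_APPROX_NONE);c=max(cs,key=cv2.contourArea)[:,0]
    w=np.array([pt(d,u,v,.012)[:2] for u,v in c])*1000
    r=cv2.minAreaRect(w.astype(np.float32));print(n,"base",r, cv2.boxPoints(r))
    # cover
    roi=(abs(X-.57)<.07)&(abs(Y+.125)<.08)
    for lo,hi in((.026,.045),(.05,.07)):
        q=roi&(Z>lo)&(Z<hi);p=P[q]*1000
        mz=np.median(p[:,2]);z=.036 if hi<.05 else .058
        vv,uu=np.nonzero(q)
        w=np.array([pt(d,u,v,z)[:2] for u,v in zip(uu,vv)])*1000
        print(n,"cover",z,q.sum(),mz,w.mean(0),cv2.minAreaRect(w.astype(np.float32)))
    roi=(abs(X-.58)<.06)&(abs(Y-.145)<.11)
    for lo,hi in((.034,.06),):
        q=roi&(Z>lo)&(Z<hi);vv,uu=np.nonzero(q)
        for u,v in zip(uu,vv):print(n,u,v,(P[v,u]*1000).round(),(pt(d,u,v,.043)*1000).round())
    mat=(abs(X-.68)<.02)&(abs(Y-.145)<.1);print("mat z",np.median(Z[mat]))
    pl=(abs(X-.61)<.008)&(abs(Y-.11)<.03);print("plate z",np.median(Z[pl]))
E
```

```text
top base ((580.6827392578125, 145.50048828125), (98.56669616699219, 191.64276123046875), 0.05522935464978218) [[531.30707  241.27432 ]
 [531.49176   49.63165 ]
 [630.0584    49.726654]
 [629.8737   241.36932 ]]
top cover 0.036 261 42.83200711107489 [ 568.80583145 -126.56820883] ((569.3615112304688, -128.10317993164062), (48.010738372802734, 75.1015625), 10.968443870544434)
top cover 0.058 75 64.566691408238 [ 569.93240061 -128.18202839] ((573.3115234375, -132.7782440185547), (43.27508544921875, 30.842222213745117), 24.059595108032227)
top 293 191 [624. 207.  42.] [624. 207.  43.]
top 294 191 [624. 204.  41.] [623. 204.  43.]
top 296 191 [624. 199.  38.] [623. 198.  43.]
top 297 191 [624. 196.  38.] [623. 195.  43.]
top 298 191 [623. 193.  40.] [623. 192.  43.]
top 299 191 [623. 190.  39.] [623. 189.  43.]
top 300 191 [623. 187.  41.] [623. 186.  43.]
top 301 191 [624. 184.  36.] [623. 184.  43.]
top 302 191 [624. 181.  36.] [623. 181.  43.]
top 303 191 [623. 178.  39.] [623. 178.  43.]
top 293 192 [621. 207.  41.] [621. 207.  43.]
top 294 192 [621. 205.  38.] [621. 204.  43.]
top 303
[... 11277 characters left out ...]
0.] [547. 202.  43.]
scene 313 226 [547. 196.  36.] [544. 201.  43.]
scene 316 226 [537. 194.  39.] [535. 197.  43.]
scene 312 227 [546. 204.  40.] [545. 206.  43.]
scene 313 227 [545. 200.  36.] [542. 205.  43.]
scene 315 227 [539. 198.  37.] [536. 202.  43.]
scene 312 228 [547. 203.  34.] [543. 210.  43.]
scene 313 228 [541. 207.  40.] [540. 209.  43.]
scene 314 228 [539. 204.  38.] [537. 207.  43.]
scene 315 228 [536. 203.  40.] [535. 206.  43.]
scene 291 229 [606. 238.  36.] [603. 243.  43.]
scene 313 229 [541. 208.  37.] [539. 212.  43.]
scene 314 229 [538. 207.  37.] [536. 211.  43.]
scene 305 233 [558. 233.  35.] [554. 238.  43.]
mat z 0.007709023396497558
plate z 0.020787856020555953
```

```bash
cat >> h.py <<'E'
from scipy.spatial.transform import Rotation as Ro
def cloud(d):
    K,R,t=d["K"],d["R"],d["t"];v,u=np.mgrid[0:400,0:640];z=d["range_z"].astype(float)
    c=np.stack([(u-K[0,2])/K[0,0]*z,(v-K[1,2])/K[1,1]*z,z],-1)
    return (c-t)@R
E
python3 - <<'E'
from h import *
t=load("top0.npz");s=load("scene0.npz")
f=8
for n,d,box in(("top",t,(275,182,355,230)),("scene",s,(280,185,345,245))):
    u0,v0,u1,v1=box
    g=cv2.cvtColor(d["frame"],cv2.COLOR_RGB2HSV)[v0:v1,u0:u1,2]
    G=cv2.resize(g,None,fx=f,fy=f,interpolation=cv2.INTER_CUBIC)
    th=210 if n=="top" else 180
    _,m=cv2.threshold(G,th,255,0)
    m=cv2.morphologyEx(m,cv2.MORPH_CLOSE,np.ones((9,9)))
    cs,_=cv2.findContours(m,cv2.RETR_EXTERNAL,cv2.CHAIN_APPROX_NONE);c=max(cs,key=cv2.contourArea)[:,0]
    p=(c+.5)/f-.5+np.array([u0,v0])
    w=np.array([pt(d,u,v,.0197)[:2] for u,v in p])*1000
    r=cv2.minAreaRect(w.astype(np.float32));print(n,r)
    # line fits of long sides
    cx,cy=r[0]
    for sgn in(1,-1):
        q=w[(abs(w[:,1]-cy)<85)&(sgn*(w[:,0]-cx)>40)]
        for k in range(3):
            a=np.polyfit(q[:,1],q[:,0],1);e=q[:,0]-np.polyval(a,q[:,1]);q=q[abs(e)<1.5]
        print(" side",sgn,len(q),"slope deg",np.degrees(a[0]),"x at cy",np.polyval(a,cy))
        q=w[(abs(w[:,0]-cx)<40)&(sgn*(w[:,1]-cy)>85)]
        for k in range(3):
            a=np.polyfit(q[:,0],q[:,1],1);e=q[:,1]-np.polyval(a,q[:,0]);q=q[abs(e)<1.5]
        print(" end",sgn,len(q),"slope deg",np.degrees(a[0]),"y at cx",np.polyval(a,cx))
    cv2.imwrite(f"pics/m_{n}.png",m)
crop(t,380,185,430,225,12,"pics/tc.png");crop(s,325,145,365,185,12,"pics/sc.png")
print(Ro.from_rotvec([-6.40624200e-01, -3.07528881e+00,  3.05479837e-03]).as_matrix().round(3))
E
```

```text
top ((580.1616821289062, 145.79681396484375), (96.86853790283203, 191.8514862060547), 0.8031060695648193)
 side 1 354 slope deg -0.5861941634211987 x at cy 627.6737272664686
 end 1 203 slope deg -1.0383731520741537 y at cx 240.46152415106604
 side -1 408 slope deg -0.4930065615288434 x at cy 532.7362571034392
 end -1 179 slope deg -0.22054838029419946 y at cx 51.417930042076776
scene ((583.2952270507812, 146.54953002929688), (96.5527572631836, 188.4553680419922), 0.35014137625694275)
 side 1 184 slope deg -0.7498250008798234 x at cy 627.5727767468973
 end 1 134 slope deg 1.6707770526606813 y at cx 239.22018496829708
 side -1 161 slope deg -0.29865810836783147 x at cy 536.0249389594738
 end -1 126 slope deg 0.3484300038038901 y at cx 53.4116155632017
[[-0.917  0.399 -0.001]
 [ 0.399  0.917 -0.002]
 [-0.    -0.002 -1.   ]]
```

View pics/tc.png

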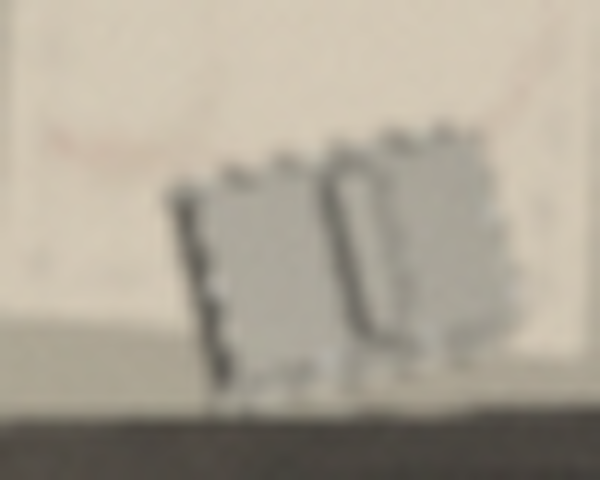

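View pics/sc.png

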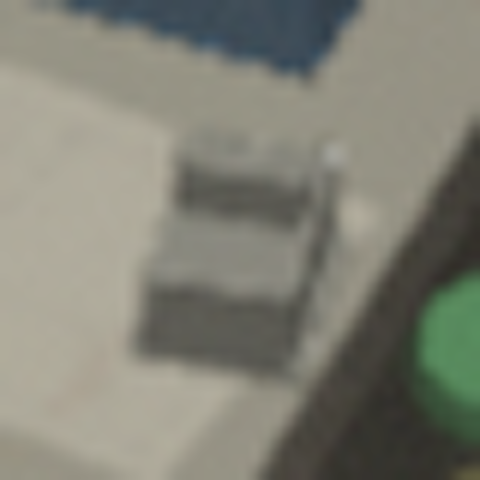

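```bash
cat >> h.py <<'E'
def goto(x,y,z,yaw):
    """print shift (tool mm) and turn deg to get to target; yaw=angle of tool y axis from world +y"""
    from bench import status
    s=status.get_state();R=Ro.from_rotvec(s["tool_rot"]).as_matrix()
    c,sn=np.cos(np.radians(yaw)),np.sin(np.radians(yaw))
    T=np.array([[-c,-sn,0],[-sn,c,0],[0,0,-1.]])
    print("t",round(s["time"],2),"pos",(s["position"]*1000).round(1),"F",s["ft_force"].round(1),"w",round(s["grip_width"]*87,1))
    print("shift tool",(R.T@(np.array([x,y,z])-s["position"]*1000)).round(1),"turn",np.degrees(Ro.from_matrix(R.T@T).as_rotvec()).round(2), "tip axis",R[:,2].round(3),"yaw",np.degrees(np.arctan2(-R[0,1],R[1,1])).round(1))
    return s
E
python3 - <<'E'
from h import *
t=load("top0.npz");s=load("scene0.npz")
print(pt(t,410.5,205.5,.066), "mid of top face corners:")
for x,y in((193,190),(480,130),(235,378),(518,305)):print(pt(t,(x+.5)/12-.5+380,(y+.5)/12-.5+185,.044))
# scene rib top: quad corners
for x,y in((180,130),(320,140),(185,165),(315,185)):print("s",pt(s,(x+.5)/12-.5+325,(y+.5)/12-.5+145,.066))
# tab: points cloud > .045
for d in(t,s):
    P=cloud(d)*1000;q=(abs(P[...,0]-580)<25)&(abs(P[...,1]-105)<15)&(P[...,2]>46)&(P[...,2]<60);v,u=np.nonzero(q)
    w=np.array([pt(d,a,b,.051)[:2]*1000 for a,b in zip(u,v)]);print("tab",w.mean(0),w.min(0),w.max(0),P[q].mean(0))
goto(581,40,120,0.5)
E
```

```text
[ 0.56977071 -0.12912348  0.066     ] mid of top face corners:
[ 0.58752757 -0.09083097  0.044     ]
[ 0.60014372 -0.16060479  0.044     ]
[ 0.54178521 -0.09900652  0.044     ]
[ 0.55751942 -0.16771978  0.044     ]
s [ 0.59618321 -0.13212465  0.066     ]
s [ 0.55516615 -0.14615619  0.066     ]
s [ 0.58821422 -0.1176876   0.066     ]
s [ 0.54849177 -0.12605992  0.066     ]
tab [578.97233332 105.65722998] [567.29721428 102.44872423] [590.66064593 108.86042148] [578.97622826 105.65803805  50.95763606]
tab [582.44926797 106.16684512] [570.22331613  98.70529896] [594.73020496 114.08007201] [582.55095391 105.95188372  50.74233348]
t 0.1 pos [259.4 595.4 206.7] F [ 0.5 -0.5 -0.3] w 86.6
shift tool [-516.6 -380.6   87.4] turn [-1.000e-01 -2.000e-02 -2.404e+01] tip axis [-0.001 -0.002 -1.   ] yaw -23.5
```

>>> step_arm([
  [[0, 0, -6], [-25, -20, 0], 0],
  [[0, 0, -6], [-25, -25, 0], 0],
  [[0, 0, -6], [-25, -25, 0], 0],
  [[0, 0, -6], [-25, -30, 0], 0],
  [[0, 0, 0], [-20, -35, 5], 0],
  [[0, 0, 0], [-20, -35, 5], 0],
  [[0, 0, 0], [-20, -35, 5], 0],
  [[0, 0, 0], [-20, -35, 5], 0],
  [[0, 0, 0], [-20, -35, 5], 0],
  [[0, 0, 0], [-20, -35, 5], 0],
], grip_force=20)

```text
time: 0.93
position: [0.4553, 0.2673, 0.1698]
tool_rot: [0.082, -3.131, 0.001]
ft_force: [0.0, 0.3, -0.6]
grip_width: 0.323
```

```bash
python3 -c "
from h import *
goto(581,50,80,0.5)"
```

```text
t 0.93 pos [455.3 267.3 169.8] F [ 0.   0.3 -0.6] w 28.1
shift tool [-114.9 -223.5   88.8] turn [-0.04 -0.53  2.5 ] tip axis [-0.009 -0.001 -1.   ] yaw 3.0
```

>>> step_arm([
  [[0, 0, 1], [-18, -35, 5], 0],
  [[0, 0, 1], [-18, -35, 5], 0],
  [[0, 0, 0], [-18, -35, 10], 0],
  [[0, 0, 0], [-18, -35, 15], 0],
  [[0, 0, 0], [-18, -30, 15], 0],
  [[0, 0, 0], [-12, -20, 15], 0],
  [[0, 0, 0], [-5, -10, 10], 0],
  [[0, 0, 0], [0, 0, 0], 0],
  [[0, 0, 0], [0, 0, 0], 0],
])

```text
time: 1.68
position: [0.5701, 0.0482, 0.0893]
tool_rot: [-0.002, -3.131, 0.011]
ft_force: [0.0, 0.5, -0.1]
grip_width: 0.007
```

```bash
python3 -c "
from h import *
goto(581,55,46,0.5)
from bench import optics
d=optics.get_image('scene');crop(d,200,120,400,270,4,'pics/s2.png')"
```

```text
t 1.68 pos [570.1  48.2  89.3] F [ 0.   0.5 -0.1] w 0.6
shift tool [-11.4   7.1  43.1] turn [-0.39 -0.6  -0.59] tip axis [-0.01  -0.007 -1.   ] yaw -0.1
```

View pics/s2.png

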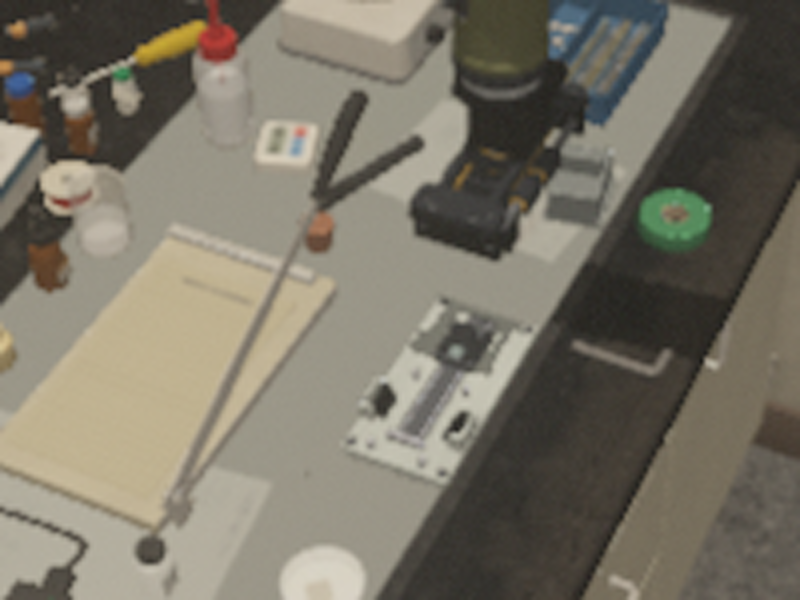

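Gripper (px ~ 490,210) is behind the carriage (460,340), with the rail and clips (380,400 and 460,425) clear. Descending, then pushing.

>>> step_arm([
  [[-0.2, -0.3, -0.3], [-6, 3, 11], 0],
  [[-0.2, -0.3, -0.3], [-5, 3, 11], 0],
  [[0, 0, 0], [0, 0, 11], 0],
  [[0, 0, 0], [0, 0, 8], 0],
  [[0, 0, 0], [0, 0, 0], 0],
])

```text
time: 2.15
position: [0.5816, 0.0631, 0.0464]
tool_rot: [-0.032, 3.138, 0.008]
ft_force: [0.1, 0.2, -0.3]
grip_width: 0.008
```

```bash
python3 -c "
from h import *
goto(581,80,46,0.5)"
```

```text
t 2.15 pos [581.6  63.1  46.4] F [ 0.1  0.2 -0.3] w 0.7
shift tool [ 0.2 16.9  0.5] turn [0.3  0.22 0.69] tip axis [ 0.004  0.005 -1.   ] yaw 1.2
```

>>> step_arm([
  [[0.1, 0.1, 0.3], [0, 8, 0], 0],
  [[0.1, 0.1, 0.3], [0, 8, 0], 0],
  [[0, 0, 0], [0, 6, 0], 0],
  [[0, 0, 0], [0, 6, 0], 0],
  [[0, 0, 0], [0, 6, 0], 0],
  [[0, 0, 0], [0, 6, 0], 0],
])

```text
time: 2.65
position: [0.5807, 0.1081, 0.0466]
tool_rot: [0.016, -3.141, -0.003]
ft_force: [-0.3, 0.0, -0.1]
grip_width: 0.002
```

```bash
python3 -c "
from h import *
goto(581,171,46,0.5)"
```

```text
t 2.65 pos [580.7 108.1  46.6] F [-0.3  0.  -0.1] w 0.2
shift tool [-1.  62.9  0.7] turn [ 0.1  -0.01  0.09] tip axis [-0.     0.002 -1.   ] yaw 0.6
```

```bash
python3 -c "
from h import *
from bench import optics
d=optics.get_image('scene');crop(d,240,150,360,260,6,'pics/s3.png')"
```

```text
(no output)
```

View pics/s3.png

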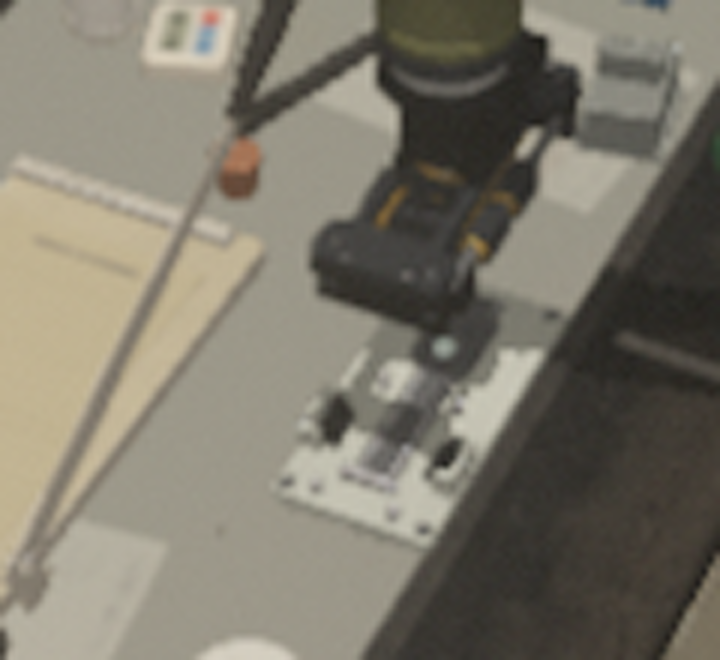

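>>> step_arm([
  [[0, 0, 0], [0, 6, 0], 0],
  [[0, 0, 0], [0, 6, 0], 0],
  [[0, 0, 0], [0, 6, 0], 0],
])

```text
time: 2.95
position: [0.5808, 0.1288, 0.0473]
tool_rot: [-0.017, 3.14, 0.004]
ft_force: [-0.9, -0.2, -0.0]
grip_width: 0.006
```

```bash
python3 -c "
from h import *
from bench import optics
goto(581,171,46,0.5)
d=optics.get_image('scene');crop(d,240,150,360,260,6,'pics/s4.png')"
```

```text
t 2.95 pos [580.8 128.8  47.3] F [-0.9 -0.2 -0. ] w 0.5
shift tool [-0.6 42.2  1.4] turn [0.14 0.06 0.13] tip axis [ 0.001  0.003 -1.   ] yaw 0.6
```

View pics/s4.png

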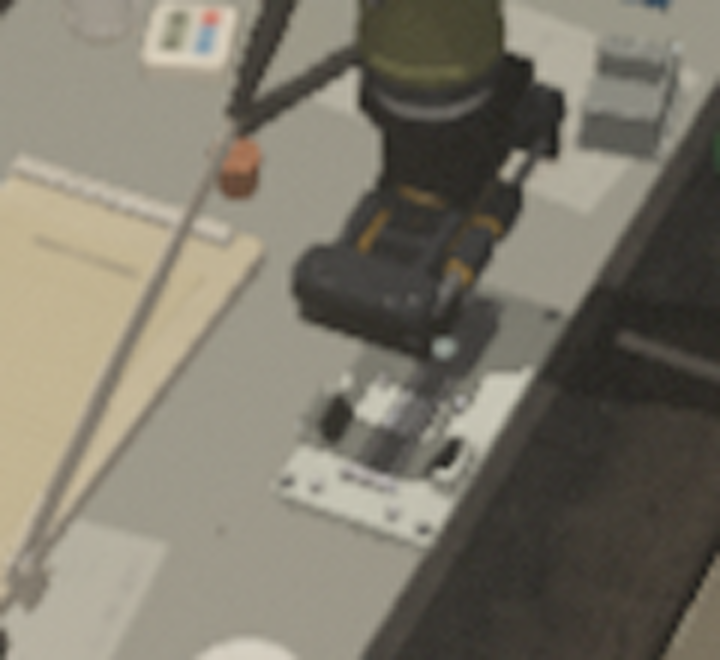

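```bash
python3 -c "
from h import *
from bench import optics
d=optics.get_image('top');crop(d,270,170,440,270,4,'pics/t2.png')
s=load('scene0.npz')
for X in((.5808,.1288,.0473),(.5808,.1288,.039),(.58,.1055,.051),(.58,.1055,.03),(.58,.117,.032)):
  for n,e,o,f in(('s',s,(240,150),6),('t',d,(270,170),4)):
    c=e['K']@(e['R']@np.array(X)+e['t']);print(n,X,((c[:2]/c[2]-o)*f).round())
P=cloud(d)*1000
"
```

```text
s (0.5808, 0.1288, 0.0473) [435. 341.]
t (0.5808, 0.1288, 0.0473) [200. 139.]
s (0.5808, 0.1288, 0.039) [436. 351.]
t (0.5808, 0.1288, 0.039) [200. 140.]
s (0.58, 0.1055, 0.051) [455. 309.]
t (0.58, 0.1055, 0.051) [232. 139.]
s (0.58, 0.1055, 0.03) [455. 335.]
t (0.58, 0.1055, 0.03) [232. 141.]
s (0.58, 0.117, 0.032) [446. 346.]
t (0.58, 0.117, 0.032) [217. 141.]
```

View pics/t2.png

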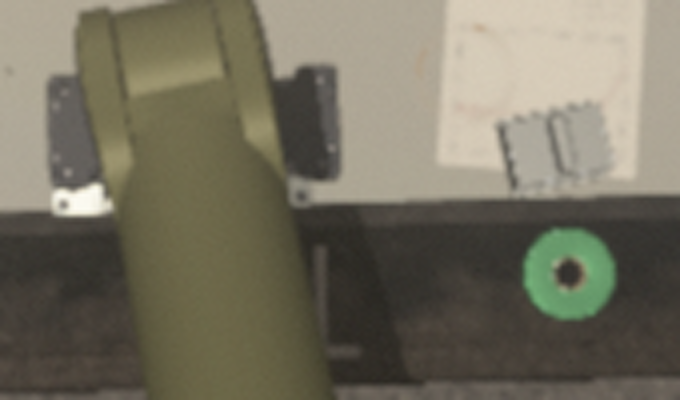

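```bash
python3 -c "
from h import *
from bench import optics
d=optics.get_image('scene');np.savez('scene4.npz',**d)
crop(d,285,185,345,235,13,'pics/s5.png');crop(load('scene0.npz'),285,185,345,235,13,'pics/s5b.png')
P=cloud(d)*1000
for v in range(194,226,2):
  print(v,' '.join('%d,%d,%d'%tuple(P[v,u]) for u in range(304,326,3)))
"
```

```text
194 574,197,175 567,191,172 558,189,174 560,163,149 548,166,157 544,153,146 595,22,4 584,21,8
196 570,205,175 561,202,176 555,195,172 561,162,138 550,163,145 600,37,5 116,1046,1157 580,30,7
198 567,211,172 558,208,174 550,205,175 552,180,150 598,65,21 591,56,17 582,51,16 575,40,8
200 561,222,177 554,216,175 545,214,177 551,182,144 582,98,51 585,69,22 575,66,23 567,58,19
202 561,223,170 550,224,175 544,217,171 573,139,83 578,107,50 576,87,32 567,81,31 560,73,26
204 561,223,161 552,221,163 545,216,161 573,139,74 577,108,42 573,94,31 566,84,25 558,77,21
206 566,215,141 558,210,140 543,219,156 588,110,29 577,108,33 568,104,33 564,89,20 553,86,22
208 619,118,13 556,214,136 546,214,141 582,122,33 576,112,27 567,106,25 559,98,21 552,90,16
210 610,135,23 604,125,16 591,126,24 579,127,30 569,124,32 565,109,19 556,106,20 545,104,23
212 608,140,19 599,134,18 588,133,21 580,126,19 569,126,23 560,120,21 551,116,22 543,109,19
214 602,150,22 595,142,17 584,142,22 577,133,17 566,131,20 558,126,19 549,121,18 539,117,18
216 597,160,24 591,150,17 581,148,20 572,143,19 559,146,28 551,139,25 544,132,21 536,124,16
218 596,162,17 585,163,23 576,158,23 567,152,21 556,152,26 549,144,21 542,135,15 536,123,6
220 590,174,21 582,169,20 572,166,22 564,158,18 557,151,15 543,156,26 537,145,18 531,135,11
222 589,177,16 577,178,23 568,174,23 560,167,19 545,176,36 541,161,22 536,148,11 528,140,7
224 583,189,21 574,184,20 565,180,21 549,190,39 545,175,25 538,167,20 534,153,7 524,150,8
```

View pics/s5.png

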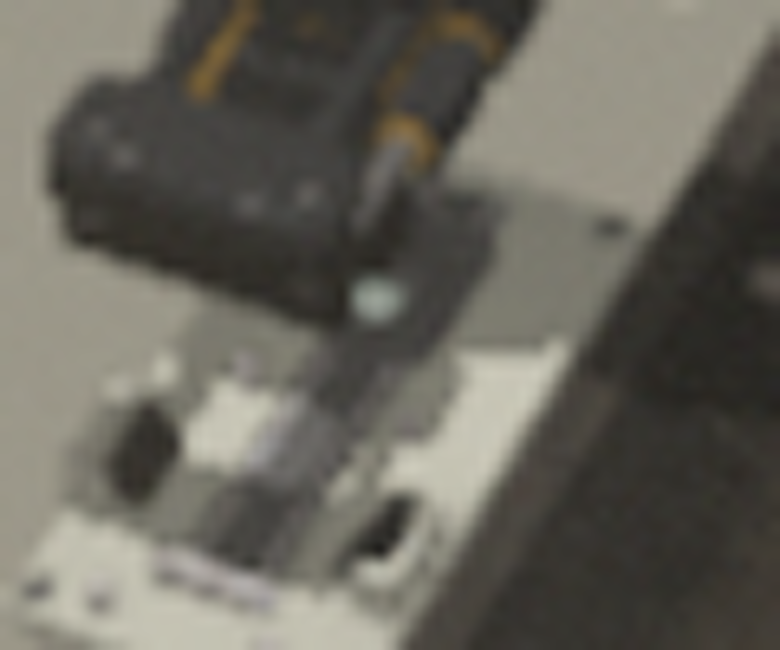

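View pics/s5b.png

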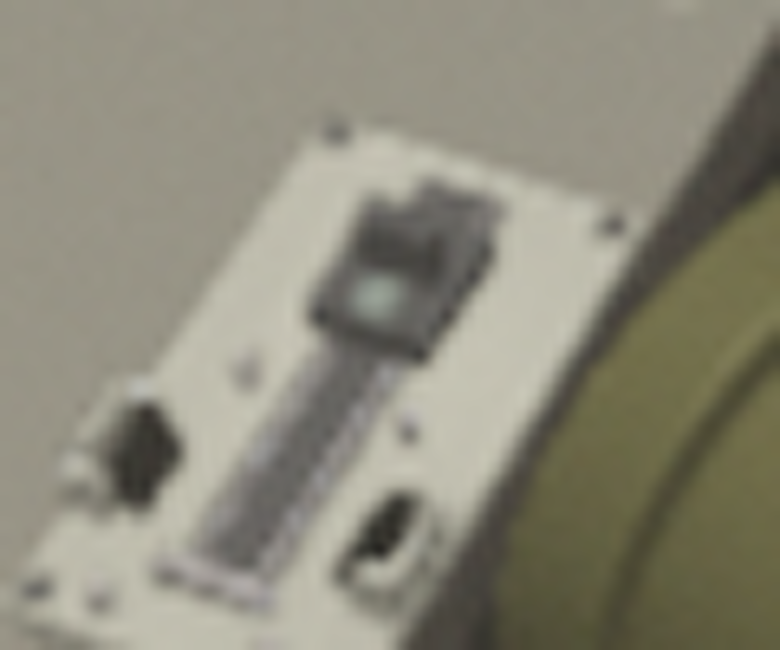

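```bash
python3 -c "
from h import *
d=load('scene0.npz');crop(d,290,260,410,370,6,'pics/s6.png')
P=cloud(d)*1000
q=(abs(P[...,0]-259)<90)&(abs(P[...,1]-595)<90)&(P[...,2]>80)
v,u=np.nonzero(q)
k=np.argsort(P[q][:,2])[:25]
for i in k: print(u[i],v[i],P[q][i].round())
d=load('scene4.npz');P=cloud(d)*1000
q=(abs(P[...,0]-581)<25)&(abs(P[...,1]-129)<25)&(P[...,2]>45)
v,u=np.nonzero(q)
for i in np.argsort(P[q][:,2]): print(u[i],v[i],P[q][i].round())
"
```

```text
369 327 [231. 550. 219.]
367 328 [234. 555. 222.]
361 324 [249. 553. 224.]
365 328 [238. 559. 225.]
362 324 [247. 553. 226.]
367 327 [234. 556. 227.]
361 323 [250. 553. 227.]
368 327 [232. 555. 228.]
366 328 [235. 560. 228.]
369 326 [231. 553. 229.]
362 323 [248. 553. 230.]
368 326 [233. 554. 231.]
369 325 [231. 552. 231.]
362 322 [248. 552. 232.]
367 326 [234. 556. 232.]
366 327 [236. 560. 232.]
363 322 [246. 552. 235.]
368 325 [233. 555. 237.]
364 323 [242. 556. 240.]
363 321 [245. 555. 243.]
364 322 [242. 557. 245.]
365 322 [240. 557. 248.]
364 321 [243. 557. 249.]
365 321 [241. 556. 249.]
364 320 [243. 555. 251.]
317 203 [575. 107.  48.]
317 202 [576. 105.  50.]
316 202 [578. 107.  51.]
314 204 [577. 125.  59.]
314 205 [574. 131.  61.]
315 203 [573. 125.  66.]
312 205 [578. 139.  67.]
315 202 [575. 122.  67.]
312 204 [579. 136.  68.]
313 205 [574. 139.  70.]
314 203 [573. 133.  74.]
314 202 [574. 130.  75.]
313 204 [573. 140.  75.]
312 203 [578. 138.  76.]
315 201 [573. 126.  76.]
313 203 [575. 137.  76.]
315 200 [573. 125.  80.]
314 201 [574. 131.  80.]
315 199 [574. 124.  84.]

[... 10380 characters left out ...]
86.]
316 98 [561. 135. 486.]
315 95 [569. 124. 486.]
313 98 [568. 139. 486.]
314 99 [563. 142. 487.]
314 97 [567. 134. 487.]
313 99 [566. 143. 487.]
316 93 [571. 115. 487.]
315 98 [563. 137. 487.]
314 98 [565. 139. 487.]
316 95 [566. 125. 488.]
315 97 [564. 134. 488.]
317 94 [565. 119. 488.]
315 99 [560. 143. 488.]
316 99 [557. 142. 488.]
316 96 [563. 130. 489.]
319 92 [564. 109. 489.]
317 98 [557. 138. 489.]
316 97 [561. 135. 489.]
315 96 [565. 133. 490.]
317 97 [558. 135. 490.]
317 95 [562. 127. 490.]
318 95 [559. 126. 491.]
318 93 [563. 118. 491.]
318 94 [561. 123. 491.]
317 96 [559. 133. 492.]
317 93 [565. 121. 492.]
319 94 [557. 124. 493.]
320 92 [559. 114. 493.]
319 93 [559. 121. 494.]
```

View pics/s6.png

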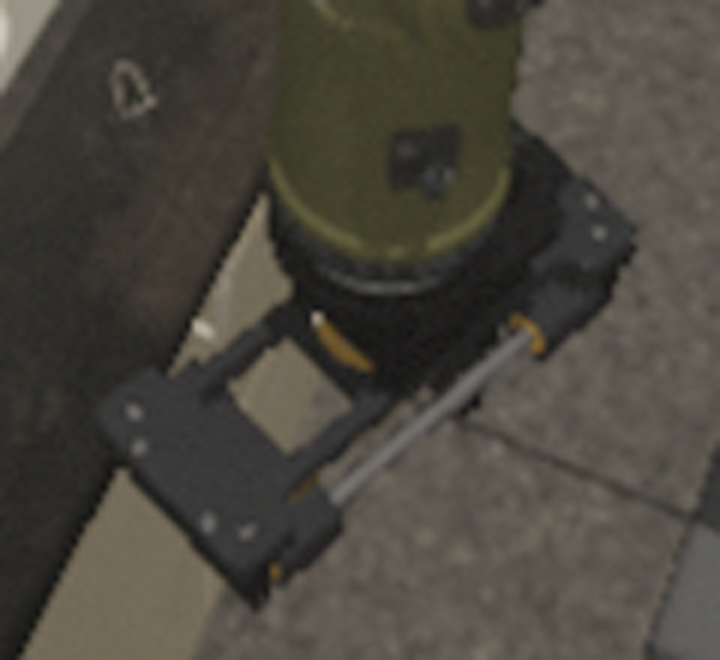

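The finger passed over the tab. Depth shows the tips near z≈60 when the reported TCP implies 39, so the tool height needs a touch calibration. I'll back off over the empty end of the plate.

>>> step_arm([
  [[0, 0, 0], [0, -15, 0], 0],
  [[0, 0, 0], [0, -18, 0], 0],
  [[0, 0, 0], [0, -18, 0], 0],
  [[0, 0, 0], [0, -14, 0], 0],
  [[0, 0, 0], [0, -5, 0], 0],
  [[0, 0, 0], [0, 0, 0], 0],
])

```text
time: 3.6
position: [0.5814, 0.0553, 0.0467]
tool_rot: [-0.02, 3.141, 0.002]
ft_force: [0.7, -0.3, -0.2]
grip_width: 0.006
```

```bash
cat >> h.py <<'E'
def snap(n,name,box,f):
    from bench import optics
    d=optics.get_image(n);crop(d,*box,f,'pics/'+name);return d
E
python3 -c "
from h import *
goto(581,62,46,0.5)
d=snap('scene','s7.png',(290,160,350,220),10)
P=cloud(d)*1000
q=(abs(P[...,0]-581)<13)&(abs(P[...,1]-60)<16)&(P[...,2]>45)&(P[...,2]<90)
p=P[q];p=p[np.argsort(p[:,2])][:10];print(p.round())"
```

```text
t 3.6 pos [581.4  55.3  46.7] F [ 0.7 -0.3 -0.2] w 0.5
shift tool [0.3 6.7 0.7] turn [0.09 0.02 0.23] tip axis [ 0.     0.002 -1.   ] yaw 0.7
[[576.  65.  67.]
 [578.  61.  67.]
 [573.  54.  67.]
 [571.  67.  70.]
 [577.  46.  73.]
 [577.  62.  73.]
 [573.  55.  73.]
 [574.  51.  74.]
 [571.  67.  75.]
 [573.  63.  76.]]
```

View pics/s7.png

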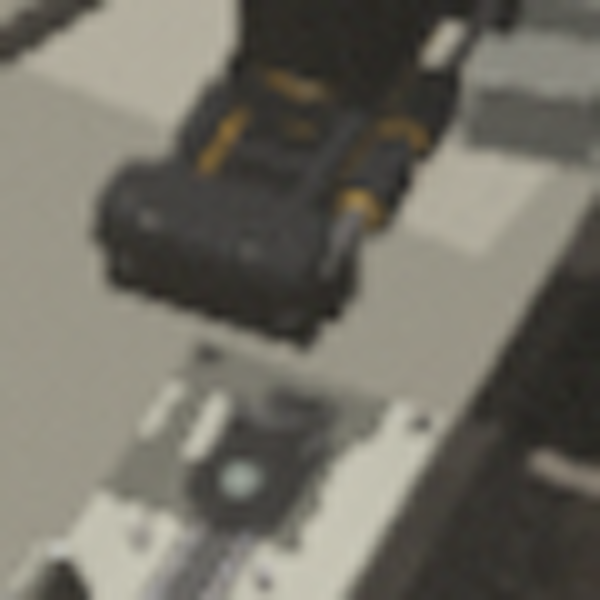

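>>> step_arm([
  [[0, 0, 0], [0, 4, 4], 0],
  [[0, 0, 0], [0, 0, 4], 0],
  [[0, 0, 0], [0, 0, 4], 0],
  [[0, 0, 0], [0, 0, 2], 0],
  [[0, 0, 0], [0, 0, 2], 0],
  [[0, 0, 0], [0, 0, 0], 0],
])

```text
time: 4.15
position: [0.5808, 0.0658, 0.0283]
tool_rot: [0.03, -3.141, -0.006]
ft_force: [-1.0, -0.6, -0.2]
grip_width: 0.008
```

>>> step_arm([
  [[0, 0, 0], [0, -2, 2], 0],
  [[0, 0, 0], [0, -1, 2], 0],
  [[0, 0, 0], [0, 0, 0], 0],
])

```text
time: 4.4
position: [0.5806, 0.0632, 0.0236]
tool_rot: [0.032, -3.14, -0.006]
ft_force: [-1.0, 0.5, -0.7]
grip_width: 0.004
```

```bash
python3 -c "
from h import *
goto(581,62,46,0.5)
d=snap('scene','s8.png',(290,160,350,220),10)
"
```

```text
t 4.4 pos [580.6  63.2  23.6] F [-1.   0.5 -0.7] w 0.3
shift tool [ -0.3  -1.1 -22.4] turn [ 0.21 -0.06  0.67] tip axis [-0.001  0.004 -1.   ] yaw 1.2
```

View pics/s8.png

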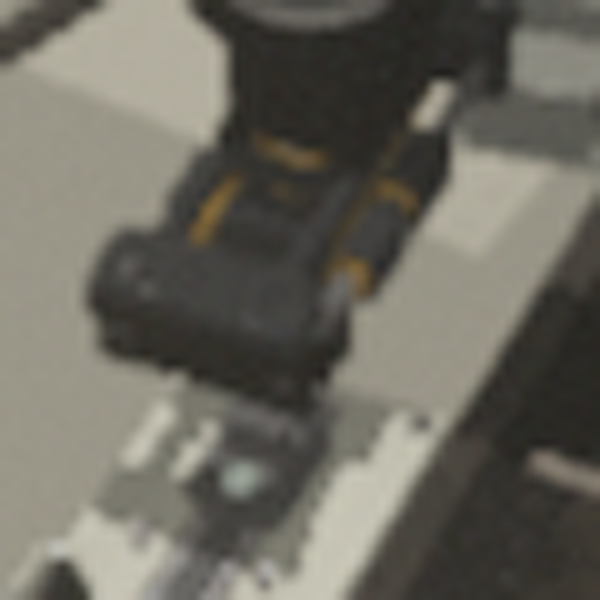

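>>> step_arm([
  [[0, 0, -0.5], [0, -0.5, 2], 0],
  [[0, 0, 0], [0, 0, 2], 0],
  [[0, 0, 0], [0, 0, 2], 0],
  [[0, 0, 0], [0, 0, 2], 0],
  [[0, 0, 0], [0, 0, 0], 0],
])

```text
time: 4.87
position: [0.5812, 0.0624, 0.0155]
tool_rot: [-0.046, 3.141, 0.006]
ft_force: [-0.5, -0.6, -0.0]
grip_width: 0.003
```

>>> step_arm([
  [[0, 0, 0], [0, 0, 2], 0],
  [[0, 0, 0], [0, 0, 2], 0],
  [[0, 0, 0], [0, 0, 0], 0],
])

```text
time: 5.12
position: [0.5812, 0.0624, 0.0111]
tool_rot: [-0.046, 3.141, 0.006]
ft_force: [0.1, -0.2, 0.4]
grip_width: 0.003
```

```bash
python3 -c "
from h import *
goto(581,62,46,0.5)
d=snap('scene','s9.png',(290,160,350,220),10)
"
```

```text
t 5.12 pos [581.2  62.4  11.1] F [ 0.1 -0.2  0.4] w 0.3
shift tool [  0.2  -0.2 -34.9] turn [0.23 0.01 1.17] tip axis [ 0.     0.004 -1.   ] yaw 1.7
```

View pics/s9.png

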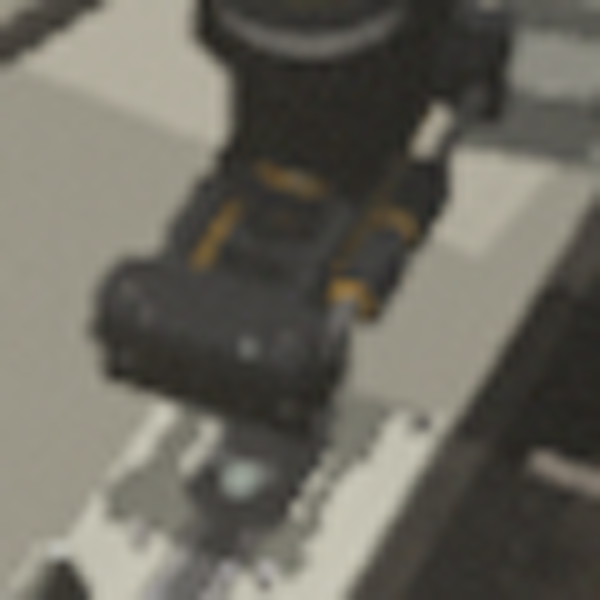

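>>> step_arm([
  [[0, 0, 0.6], [0, 0, 1.5], 0],
  [[0, 0, 0.5], [0, 0, 1.5], 0],
  [[0, 0, 0], [0, 0, 0], 0],
])

```text
time: 5.42
position: [0.5814, 0.0625, 0.0081]
tool_rot: [-0.013, 3.141, 0.007]
ft_force: [0.7, -1.2, -0.3]
grip_width: 0.005
```

>>> step_arm([
  [[0, 0, 0], [0, 0, 1.5], 0],
  [[0, 0, 0], [0, 0, 1.5], 0],
  [[0, 0, 0], [0, 0, 0], 0],
])

```text
time: 5.67
position: [0.5817, 0.0625, 0.0052]
tool_rot: [-0.012, 3.141, 0.007]
ft_force: [0.4, -0.0, 2.6]
grip_width: 0.003
```

>>> step_arm([
  [[0, 0, 0], [0, 0, 1], 0],
  [[0, 0, 0], [0, 0, 0], 0],
])

```text
time: 5.83
position: [0.5819, 0.0626, 0.0055]
tool_rot: [-0.012, 3.14, 0.007]
ft_force: [0.4, 0.6, 0.2]
grip_width: 0.006
```

>>> step_arm([
  [[0, 0, 0], [0, 0, 3], 0],
])

```text
time: 5.92
position: [0.5824, 0.0627, 0.005]
tool_rot: [-0.012, 3.14, 0.008]
ft_force: [-11.5, -1.0, 35.0]
grip_width: 0.0
```

```bash
python3 -c "
from h import *
goto(581,62,46,0.5)"
```

```text
t 5.92 pos [582.4  62.7   5. ] F [-11.5  -1.   35. ] w 0.0
shift tool [  1.3  -0.4 -41. ] turn [ 0.31  0.07 -0.05] tip axis [ 0.001  0.005 -1.   ] yaw 0.5
```

Touch calibration: fingertips meet the plate at reported TCP z≈5.3 mm, so the tip height over the plate is z−5.3. I'll raise to about 16 mm over the plate and push the tab.

>>> step_arm([
  [[0, 0, 0], [0, 0, -8], 0],
  [[0, 0, 0], [1, 0, -8], 0],
  [[0, 0, 0], [0, 0, 0], 0],
])

```text
time: 6.17
position: [0.582, 0.0625, 0.0226]
tool_rot: [-0.012, 3.139, 0.009]
ft_force: [0.6, 1.1, 0.3]
grip_width: 0.006
```

>>> step_arm([
  [[0, 0, 0], [0, 6, 0], 0],
  [[0, 0, 0], [0, 6, 0], 0],
  [[0, 0, 0], [0, 6, 0], 0],
  [[0, 0, 0], [0, 6, 0], 0],
  [[0, 0, 0], [0, 6, 0], 0],
  [[0, 0, 0], [0, 6, 0], 0],
])

```text
time: 6.67
position: [0.5811, 0.1, 0.0212]
tool_rot: [-0.01, 3.14, 0.006]
ft_force: [0.1, -1.9, 1.7]
grip_width: 0.006
```

```bash
python3 -c "
from h import *
goto(581,171,21.5,0.5)
d=snap('scene','s10.png',(280,160,350,220),10)
"
```

```text
t 6.67 pos [581.1 100.   21.2] F [ 0.1 -1.9  1.7] w 0.5
shift tool [-0.4 71.  -0. ] turn [ 0.2   0.09 -0.14] tip axis [ 0.002  0.004 -1.   ] yaw 0.4
```

View pics/s10.png

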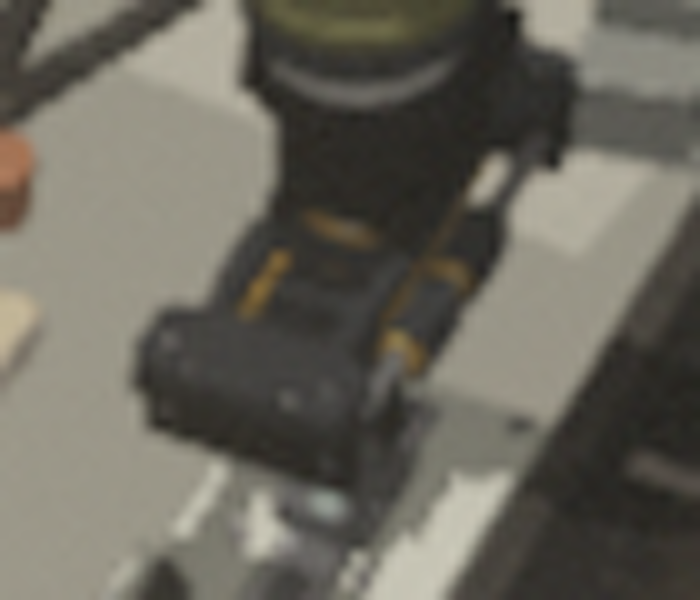

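>>> step_arm([
  [[0, 0, 0], [0, 7, 0], 0],
  [[0, 0, 0], [0, 7, 0], 0],
  [[0, 0, 0], [0, 7, 0], 0],
  [[0, 0, 0], [0, 7, 0], 0],
  [[0, 0, 0], [0, 7, 0], 0],
  [[0, 0, 0], [0, 7, 0], 0],
  [[0, 0, 0], [0, 7, 0], 0],
  [[0, 0, 0], [0, 7, 0], 0],
])

```text
time: 7.38
position: [0.5802, 0.161, 0.0211]
tool_rot: [-0.01, 3.141, 0.003]
ft_force: [0.4, -1.3, 2.4]
grip_width: 0.006
```

```bash
python3 -c "
from h import *
goto(581,171,21.5,0.5)"
```

```text
t 7.38 pos [580.2 161.   21.1] F [ 0.4 -1.3  2.4] w 0.5
shift tool [-0.9 10.  -0.4] turn [ 0.11  0.03 -0.15] tip axis [ 0.     0.002 -1.   ] yaw 0.4
```

>>> step_arm([
  [[0, 0, 0], [0, 4, 0], 0],
  [[0, 0, 0], [0, 3, 0], 0],
  [[0, 0, 0], [0, 2, 0], 0],
])

```text
time: 7.63
position: [0.5801, 0.1734, 0.0211]
tool_rot: [-0.014, 3.141, 0.005]
ft_force: [-0.2, -2.5, 1.2]
grip_width: 0.002
```

>>> step_arm([
  [[0, 0, 0], [0, 2, 0], 0],
  [[0, 0, 0], [0, 2, 0], 0],
])

```text
time: 7.8
position: [0.5801, 0.1765, 0.0211]
tool_rot: [-0.013, 3.141, 0.002]
ft_force: [-0.2, -7.1, 3.9]
grip_width: 0.01
```

>>> step_arm([
  [[0, 0, 0], [0, 2, 0], 0],
])

```text
time: 7.88
position: [0.58, 0.1764, 0.0211]
tool_rot: [0.012, -3.141, 0.002]
ft_force: [0.3, -5.1, 2.8]
grip_width: 0.007
```

>>> step_arm([
  [[0, 0, 0], [0, 4, 0], 0],
])

```text
time: 7.97
position: [0.58, 0.1764, 0.0211]
tool_rot: [0.008, -3.14, 0.01]
ft_force: [-1.2, -10.0, 4.4]
grip_width: 0.006
```

>>> step_arm([
  [[0, 0, 0], [0, -6, 0], 0],
  [[0, 0, 0], [0, -15, 0], 0],
  [[0, 0, 0], [0, -15, -30], 0],
  [[0, 0, 0], [0, -30, -30], 30],
  [[0, 0, 0], [0, -40, -20], 40],
  [[0, 0, 0], [0, -40, 0], 40],
  [[0, 0, 0], [0, -40, 0], 40],
  [[0, 0, 0], [0, -40, 0], 40],
  [[0, 0, 0], [0, -20, 0], 40],
  [[0, 0, 0], [0, 0, 0], 40],
])

```text
time: 8.8
position: [0.5799, -0.0803, 0.1047]
tool_rot: [-0.015, 3.14, 0.002]
ft_force: [-0.0, 0.1, -0.5]
grip_width: 0.418
```

```bash
python3 -c "
from h import *
goto(571,-129.5,90,11)
d=snap('scene','s11.png',(270,140,390,260),5)
P=cloud(d)*1000
q=(abs(P[...,0]-580)<20)&(abs(P[...,1]-191)<25)&(P[...,2]>43)&(P[...,2]<58);v,u=np.nonzero(q)
print('tab',q.sum(),np.median(P[q],0).round(1))
w=np.array([pt(d,a,b,.051)[:2]*1000 for a,b in zip(u,v)]);print(w.min(0),w.max(0))
"
```

```text
t 8.8 pos [579.9 -80.3 104.7] F [-0.   0.1 -0.5] w 36.4
shift tool [  9.4 -49.1  14.7] turn [  0.06   0.1  -10.47] tip axis [ 0.002  0.001 -1.   ] yaw 0.5
tab 28 [581.  193.5  50.5]
[566.09043069 186.09938362] [594.5474174  200.49647431]
```

View pics/s11.png

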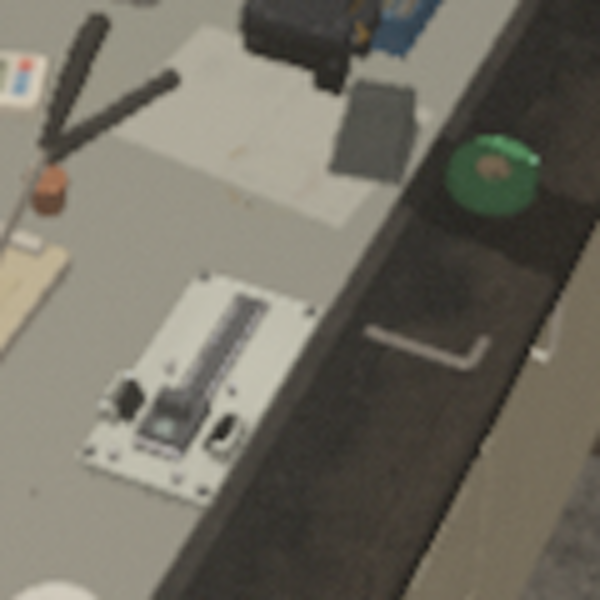

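>>> step_arm([
  [[0, 0, -5], [6, -24, 5], 45],
  [[0, 0, -5.5], [3, -20, 8], 45],
  [[0, 0, 0], [0, -5, 0], 45],
  [[0, 0, 0], [0, 0, 0], 45],
  [[0, 0, 0], [0, 0, 0], 45],
])

```text
time: 9.27
position: [0.5746, -0.1208, 0.0905]
tool_rot: [-0.317, 3.122, 0.016]
ft_force: [-0.0, -0.3, -0.2]
grip_width: 0.517
```

```bash
python3 -c "
from h import *
goto(571,-129.5,60,11)"
```

```text
t 9.27 pos [ 574.6 -120.8   90.5] F [-0.  -0.3 -0.2] w 44.9
shift tool [ 5.4 -8.1 30.4] turn [0.56 0.23 0.58] tip axis [ 0.002  0.01  -1.   ] yaw 11.6
```

>>> step_arm([
  [[0.3, 0.1, 0.3], [3, -4, 0], 45],
  [[0.3, 0.1, 0.3], [2.5, -4, 0], 45],
  [[0, 0, 0], [0, 0, 8], 45],
  [[0, 0, 0], [0, 0, 7], 45],
  [[0, 0, 0], [0, 0, 0], 45],
])

```text
time: 9.68
position: [0.5725, -0.1227, 0.075]
tool_rot: [-0.306, 3.124, 0.002]
ft_force: [-1.2, 0.6, -0.2]
grip_width: 0.519
```

```bash
python3 -c "
from h import *
goto(571,-129.5,31.5,11)
d=snap('scene','s12.png',(310,120,390,190),9)
"
```

```text
t 9.68 pos [ 572.5 -122.7   75. ] F [-1.2  0.6 -0.2] w 45.2
shift tool [ 2.9 -6.4 43.5] turn [0.06 0.17 0.18] tip axis [ 0.003  0.002 -1.   ] yaw 11.2
```

View pics/s12.png

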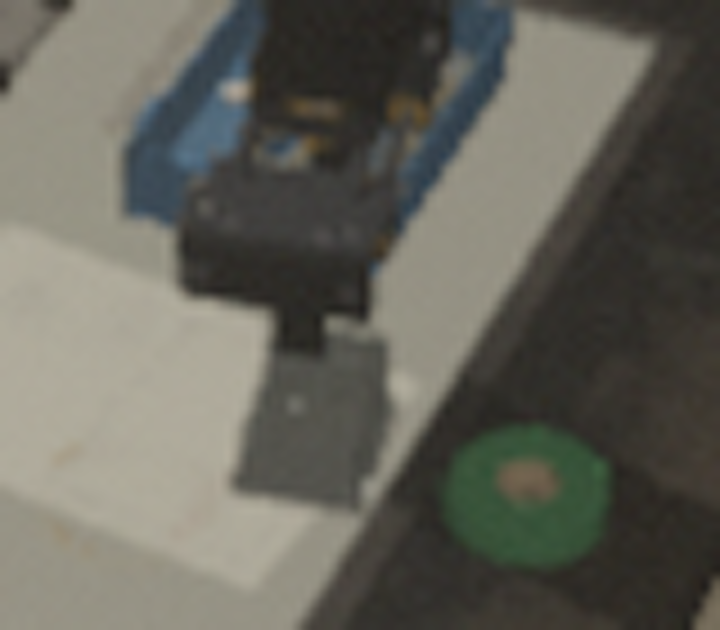

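```bash
python3 -c "
from h import *
for n in('top0.npz','scene0.npz'):
  P=cloud(load(n))*1000
  q=(P[...,0]>530)&(P[...,0]<660)&(P[...,1]<-175)&(P[...,1]>-265)&(P[...,2]>25)&(P[...,2]<300)
  p=P[q];print(n,len(p)); 
  if len(p): print(p.min(0).round(),p.max(0).round(), p[np.argsort(-p[:,1])][:5].round())
"
```

```text
top0.npz 139
[ 587. -265.   25.] [ 659. -232.  164.] [[ 598. -232.   29.]
 [ 658. -232.   41.]
 [ 656. -232.  164.]
 [ 637. -232.   47.]
 [ 593. -233.   49.]]
scene0.npz 102
[ 591. -265.   25.] [ 659. -229.  158.] [[ 627. -229.   28.]
 [ 614. -229.   27.]
 [ 615. -230.   42.]
 [ 593. -231.   28.]
 [ 645. -231.   50.]]
```

>>> step_arm([
  [[0, 0, 0], [2, -5, 0], 45],
  [[0, 0, 0], [1, -4, 0], 45],
  [[0, 0, 0], [0, 0, 0], 45],
])

```text
time: 9.98
position: [0.5715, -0.1322, 0.0751]
tool_rot: [-0.308, 3.124, 0.002]
ft_force: [-0.1, -0.1, 0.8]
grip_width: 0.515
```

```bash
python3 -c "
from h import *
goto(571,-129.5,31.5,11)"
```

```text
t 9.98 pos [ 571.5 -132.2   75.1] F [-0.1 -0.1  0.8] w 44.8
shift tool [ 0.   2.7 43.6] turn [0.07 0.15 0.26] tip axis [ 0.002  0.002 -1.   ] yaw 11.3
```

>>> step_arm([
  [[0, 0, 0], [0, 2, 8], 45],
  [[0, 0, 0], [0, 0, 10], 45],
  [[0, 0, 0], [0, 0, 10], 45],
  [[0, 0, 0], [0, 0, 8], 45],
  [[0, 0, 0], [0, 0, 0], 45],
])

```text
time: 10.4
position: [0.5711, -0.1309, 0.0357]
tool_rot: [-0.305, 3.123, 0.002]
ft_force: [0.1, 0.3, -0.9]
grip_width: 0.516
```

```bash
python3 -c "
from h import *
goto(571,-129.5,31.5,11)
d=snap('scene','s13.png',(310,120,390,190),9)
d=snap('top','t13.png',(370,170,450,240),9)
"
```

```text
t 10.4 pos [ 571.1 -130.9   35.7] F [ 0.1  0.3 -0.9] w 44.9
shift tool [-0.1  1.4  4.2] turn [0.07 0.2  0.15] tip axis [ 0.003  0.002 -1.   ] yaw 11.2
```

View pics/s13.png

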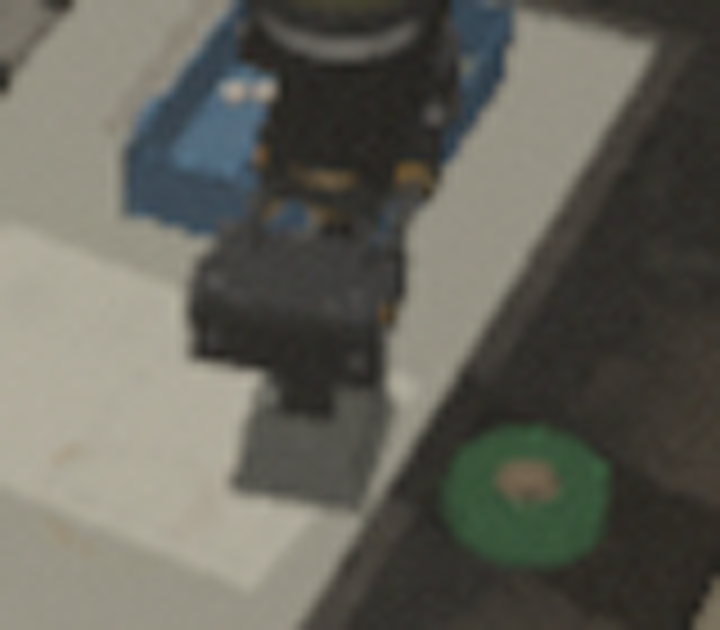

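>>> step_arm([
  [[0, 0, 0], [0, 1, 2], 45],
  [[0, 0, 0], [0, 0, 2], 45],
  [[0, 0, 0], [0, 0, 0], 45],
])

```text
time: 10.75
position: [0.5726, -0.1301, 0.0335]
tool_rot: [-0.305, 3.12, 0.001]
ft_force: [-0.2, 0.3, -0.9]
grip_width: 0.518
```

>>> step_arm([
  [[0, 0, 0], [0, 0, 0], 5],
  [[0, 0, 0], [0, 0, 0], 5],
  [[0, 0, 0], [0, 0, 0], 5],
  [[0, 0, 0], [0, 0, 0], 5],
  [[0, 0, 0], [0, 0, 0], 5],
  [[0, 0, 0], [0, 0, 0], 5],
], grip_force=20)

```text
time: 11.25
position: [0.5737, -0.1302, 0.0348]
tool_rot: [-0.305, 3.118, 0.0]
ft_force: [0.1, 0.8, 0.7]
grip_width: 0.151
```

>>> step_arm([
  [[0, 0, 0], [0, 0, 0], 22],
  [[0, 0, 0], [2, 0, 2], 22],
  [[0, 0, 0], [0, 0, 2.5], 22],
], grip_force=50)

```text
time: 11.5
position: [0.5722, -0.1307, 0.0307]
tool_rot: [-0.305, 3.117, 0.0]
ft_force: [0.0, 0.7, 0.9]
grip_width: 0.236
```

>>> step_arm([
  [[0, 0, 0], [0, 0, 0.7], 5],
  [[0, 0, 0], [0, 0, 0], 5],
  [[0, 0, 0], [0, 0, 0], 5],
  [[0, 0, 0], [0, 0, 0], 5],
])

```text
time: 11.83
position: [0.5715, -0.1305, 0.0292]
tool_rot: [-0.305, 3.118, 0.001]
ft_force: [0.4, 0.5, -0.7]
grip_width: 0.135
```

```bash
python3 -c "
from h import *
goto(571,-129.5,31.5,11)"
```

```text
t 11.83 pos [ 571.5 -130.5   29.2] F [ 0.4  0.5 -0.7] w 11.7
shift tool [ 0.3  1.1 -2.3] turn [-0.02  0.51  0.16] tip axis [ 0.009  0.001 -1.   ] yaw 11.2
```

>>> step_arm([
  [[0, 0, 0], [0, 0, -5], 5],
  [[0, 0, 0], [0, 0, -10], 5],
  [[0, 0, 0], [0, 0, -15], 5],
  [[0, 0, 0], [0, 0, -15], 5],
  [[0, 0, 0], [0, 0, -15], 5],
  [[0, 0, 0], [0, 0, -10], 5],
  [[0, 0, 0], [0, 0, 0], 5],
])

```text
time: 12.42
position: [0.5696, -0.1309, 0.1041]
tool_rot: [-0.304, 3.12, 0.001]
ft_force: [0.7, -0.3, -0.2]
grip_width: 0.13
```

```bash
python3 -c "
from h import *
goto(580,191,95,0.5)
d=snap('scene','s14.png',(300,100,400,190),8)
"
```

```text
t 12.42 pos [ 569.6 -130.9  104.1] F [ 0.7 -0.3 -0.2] w 11.3
shift tool [-72.3 313.8   9.5] turn [ 0.02  0.36 10.64] tip axis [ 0.006  0.001 -1.   ] yaw 11.1
```

View pics/s14.png

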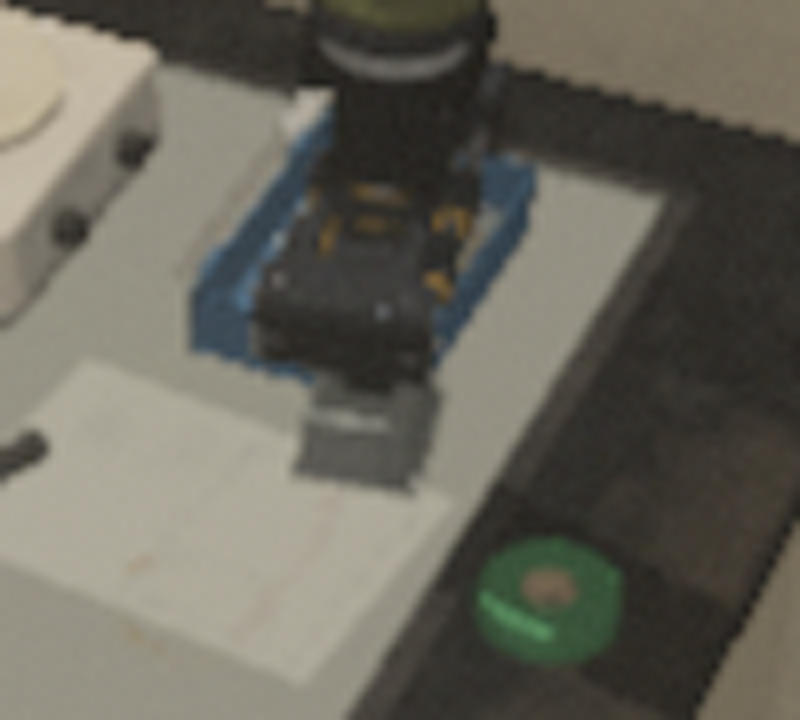

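Cover lifted cleanly (at 370,430). Carrying it over the parking place.

>>> step_arm([
  [[0, 0, 2.5], [-4, 20, 0], 5],
  [[0, 0, 2.7], [-5, 30, 0], 5],
  [[0, 0, 2.7], [-4, 33, 0], 5],
  [[0, 0, 2.7], [-2, 35, 0], 5],
  [[0, 0, 0], [-1, 35, 0], 5],
  [[0, 0, 0], [-1, 35, 0], 5],
  [[0, 0, 0], [0, 30, 0], 5],
  [[0, 0, 0], [0, 25, 0], 5],
  [[0, 0, 0], [0, 20, 0], 5],
  [[0, 0, 0], [0, 10, 0], 5],
  [[0, 0, 0], [0, 0, 0], 5],
])

```text
time: 13.38
position: [0.5677, 0.1513, 0.0941]
tool_rot: [-0.012, -3.136, 0.005]
ft_force: [0.1, -0.7, -1.0]
grip_width: 0.135
```

```bash
python3 -c "
from h import *
goto(580,191,95,0.5)"
```

```text
t 13.38 pos [567.7 151.3  94.1] F [ 0.1 -0.7 -1. ] w 11.8
shift tool [-12.   39.8  -1.1] turn [-0.2  -0.32 -0.93] tip axis [-0.006 -0.003 -1.   ] yaw -0.4
```

>>> step_arm([
  [[-0.1, -0.3, -0.5], [-6, 20, 0], 5],
  [[-0.1, -0.3, -0.4], [-5, 14, 0], 5],
  [[0, 0, 0], [-1, 4, 0], 5],
  [[0, 0, 0], [0, 0, 0], 5],
  [[0, 0, 0], [0, 0, 0], 5],
])

```text
time: 13.8
position: [0.5807, 0.185, 0.0919]
tool_rot: [-0.006, 3.139, -0.008]
ft_force: [-0.2, -0.9, -1.0]
grip_width: 0.131
```

```bash
python3 -c "
from h import *
goto(580,191,95,0.5)
d=snap('scene','s15.png',(270,160,350,240),7)
np.savez('s15.npz',**d)
d=snap('top','t15.png',(260,160,360,250),7)
"
```

```text
t 13.8 pos [580.7 185.   91.9] F [-0.2 -0.9 -1. ] w 11.4
shift tool [ 0.7  6.  -3.1] turn [-0.28  0.16 -0.29] tip axis [ 0.003 -0.005 -1.   ] yaw 0.2
```

View pics/s15.png

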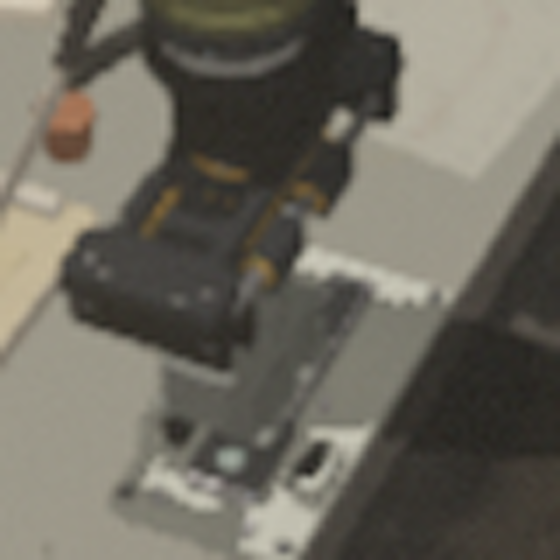

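View pics/t15.png

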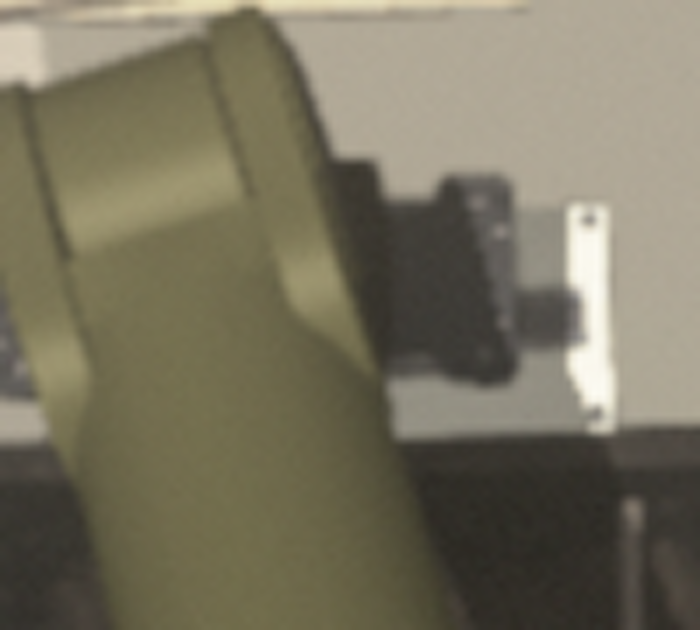

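```bash
python3 -c "
from h import *
d=load('s15.npz')
P=cloud(d)*1000
q=(P[...,0]>530)&(P[...,0]<625)&(P[...,1]>120)&(P[...,1]<250)&(P[...,2]>60)&(P[...,2]<112)
v,u=np.nonzero(q);p=P[q]
for vv in range(v.min(),v.max()+1):
  k=v==vv
  print(vv,' '.join('%d:%d,%d,%d'%(a,*b) for a,b in list(zip(u[k],p[k]))[::2]))
im=d['frame'][195:235,285:325,::-1];cv2.imwrite('pics/s16.png',cv2.resize(im,None,fx=15,fy=15,interpolation=cv2.INTER_NEAREST))
"
```

```text
199 311:574,151,109
200 310:575,157,109 312:572,148,102 314:565,148,105
201 309:576,162,109 311:571,157,106 313:566,153,106 315:560,151,106
202 310:572,163,107 312:566,160,107 314:561,155,105
203 310:571,165,105 312:564,163,106 314:558,161,106
204 311:565,170,108 313:560,165,105 315:559,152,93
205 310:564,178,111 312:561,170,105 314:557,163,100
206 310:563,181,110 312:561,170,100 314:559,159,90
207 306:573,189,108 311:560,179,104 313:561,163,89 315:559,153,80
208 303:581,195,106 306:572,190,105 308:566,190,108 310:560,186,107 312:560,174,95 314:560,159,80 316:555,153,76
209 303:579,198,105 305:571,201,111 307:568,193,105 309:562,191,106 311:560,180,96 313:560,167,83 315:557,156,74
210 293:606,215,105 304:573,203,108 306:568,200,107 308:562,197,108 310:559,189,101 312:560,174,85 314:558,163,75
211 293:603,221,107 295:599,215,104 303:575,206,105 305:568,206,108 307:563,202,107 309:561,192,99 311:560,180,87 313:559,168,75
212 293:604,219,100 295:596,220,105 297:588,221,110 302:575,213,107 304:571,208,105 306:564,208,108 308:559,203,105 310:558,191,93 312:560,173,74 314:554,171,76
213 29
[... 570 characters left out ...]
74,223,100 303:570,218,96 305:561,221,104 307:558,212,96 309:561,194,76 311:556,189,74
217 292:608,221,76 294:602,219,78 296:592,223,85 298:585,222,88 300:580,219,88 302:572,221,93 304:564,222,98 306:557,221,101 308:559,204,83 310:556,196,75
218 293:605,220,72 295:598,220,76 297:591,219,78 299:582,222,85 301:575,221,87 303:568,221,91 305:562,218,91 307:562,206,79 309:557,201,76
219 296:595,219,71 298:588,218,73 300:580,219,78 302:572,221,84 304:568,214,79 306:558,220,90 308:559,205,75
220 299:584,220,72 301:576,220,76 303:567,223,84 305:561,221,85 307:558,214,79 309:554,207,74
221 301:577,218,69 303:569,220,74 305:560,223,82 307:558,213,73
222 304:566,219,71 306:559,218,73
223 307:556,218,70
```

View pics/s16.png

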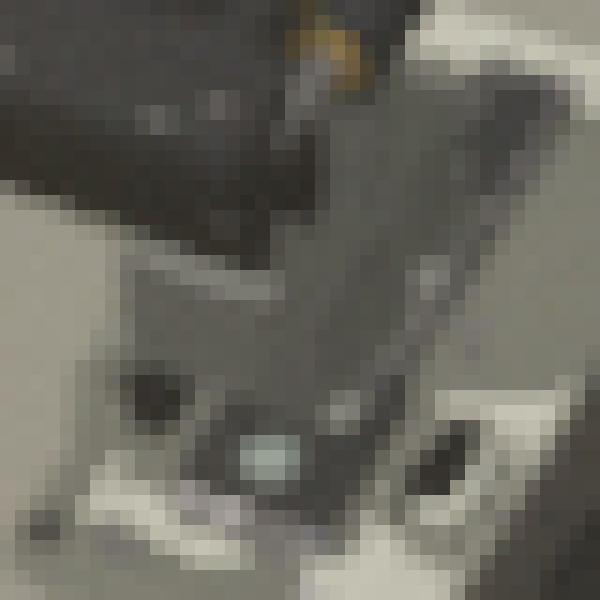

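>>> step_arm([
  [[-0.1, 0, -0.3], [2, 6, 4], 5],
  [[-0.1, 0, 0], [0, 1, 4], 5],
  [[0, 0, 0], [0, 0, 4], 5],
  [[0, 0, 0], [0, 0, 0], 5],
])

```text
time: 14.23
position: [0.5787, 0.1891, 0.0792]
tool_rot: [-0.007, 3.138, -0.003]
ft_force: [0.3, -0.5, -1.0]
grip_width: 0.135
```

```bash
python3 -c "
from h import *
goto(578.7,191.5,65,0.5)"
```

```text
t 14.23 pos [578.7 189.1  79.2] F [ 0.3 -0.5 -1. ] w 11.7
shift tool [ 0.1  2.4 14.2] turn [-0.09  0.18 -0.24] tip axis [ 0.003 -0.002 -1.   ] yaw 0.3
```

>>> step_arm([
  [[0, 0, 0], [0, 2.5, 3], 5],
  [[0, 0, 0], [0, 1, 4], 5],
  [[0, 0, 0], [0, 0, 4], 5],
  [[0, 0, 0], [0, 0, 2], 5],
  [[0, 0, 0], [0, 0, 0], 5],
])

```text
time: 14.65
position: [0.5784, 0.1924, 0.0642]
tool_rot: [-0.006, 3.139, -0.003]
ft_force: [0.5, -0.8, -0.6]
grip_width: 0.136
```

```bash
python3 -c "
from h import *
goto(578.7,191.5,60,0.5)
d=snap('scene','s17.png',(280,190,335,240),13)
P=cloud(d)*1000
q=(P[...,0]>565)&(P[...,0]<600)&(P[...,1]>205)&(P[...,1]<245)&(P[...,2]>50)&(P[...,2]<80);print('front y',np.median(P[q],0).round(1),q.sum())
q=(P[...,0]>540)&(P[...,0]<566)&(P[...,1]>160)&(P[...,1]<215)&(P[...,2]>55)&(P[...,2]<76);print('side x',np.median(P[q],0).round(1),q.sum())
"
```

```text
t 14.65 pos [578.4 192.4  64.2] F [ 0.5 -0.8 -0.6] w 11.9
shift tool [-0.3 -0.9  4.2] turn [-0.12  0.13 -0.26] tip axis [ 0.002 -0.002 -1.   ] yaw 0.2
front y [580.2 227.4  66.4] 65
side x [557.9 186.8  65.3] 33
```

View pics/s17.png

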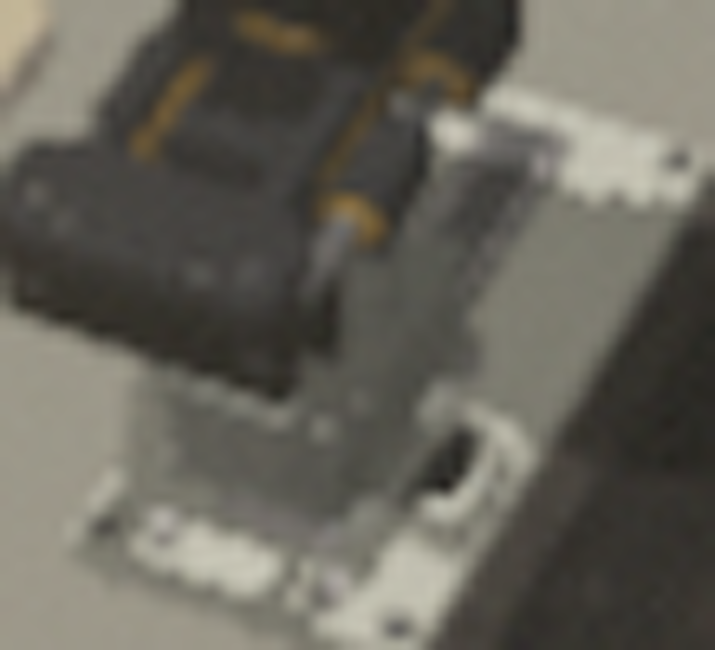

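>>> step_arm([
  [[0, 0, 0], [0, -0.7, 3], 5],
  [[0, 0, 0], [0, 0, 3], 5],
  [[0, 0, 0], [0, 0, 3], 5],
  [[0, 0, 0], [0, 0, 0], 5],
])

```text
time: 15.03
position: [0.5788, 0.1916, 0.0549]
tool_rot: [-0.006, 3.138, -0.003]
ft_force: [-0.4, 0.4, -1.3]
grip_width: 0.129
```

```bash
python3 -c "
from h import *
goto(578.5,191.5,50,0.5)"
```

```text
t 15.03 pos [578.8 191.6  54.9] F [-0.4  0.4 -1.3] w 11.2
shift tool [ 0.3 -0.1  4.9] turn [-0.11  0.18 -0.27] tip axis [ 0.003 -0.002 -1.   ] yaw 0.2
```

>>> step_arm([
  [[0, 0, 0], [0, 0, 2.5], 5],
  [[0, 0, 0], [0, 0, 2.5], 5],
])

```text
time: 15.2
position: [0.58, 0.1918, 0.0506]
tool_rot: [-0.006, 3.136, -0.002]
ft_force: [-1.1, -0.1, 5.5]
grip_width: 0.134
```

>>> step_arm([
  [[0, 0, 0], [0, 0, 1.5], 5],
])

```text
time: 15.28
position: [0.5805, 0.1919, 0.05]
tool_rot: [-0.006, 3.135, -0.001]
ft_force: [-2.2, 0.2, 7.4]
grip_width: 0.135
```

>>> step_arm([
  [[0, 0, 0], [0, 0, 1.5], 5],
])

```text
time: 15.37
position: [0.5807, 0.192, 0.0497]
tool_rot: [-0.006, 3.135, -0.001]
ft_force: [-2.6, -0.7, 7.5]
grip_width: 0.132
```

>>> step_arm([
  [[0, 0, 0], [0, 0, 2.5], 5],
])

```text
time: 15.45
position: [0.5811, 0.1921, 0.0488]
tool_rot: [-0.006, 3.134, 0.0]
ft_force: [-3.5, -1.0, 10.1]
grip_width: 0.131
```

>>> step_arm([
  [[0, 0, 0], [0.5, 0, 2.5], 5],
])

```text
time: 15.53
position: [0.5812, 0.1922, 0.0483]
tool_rot: [-0.006, 3.133, 0.001]
ft_force: [-3.8, -1.8, 11.3]
grip_width: 0.134
```

>>> step_arm([
  [[0, 0, 0], [0.5, 0, 2.5], 5],
])

```text
time: 15.62
position: [0.5814, 0.1923, 0.048]
tool_rot: [-0.006, 3.132, 0.002]
ft_force: [-4.9, -1.4, 11.9]
grip_width: 0.137
```

```bash
python3 -c "
from h import *
goto(578.7,191.5,41,0.5)
d=snap('scene','s18.png',(280,190,335,240),13)"
```

```text
t 15.62 pos [581.4 192.3  48. ] F [-4.9 -1.4 11.9] w 11.9
shift tool [ 2.8 -0.8  7. ] turn [ 0.09  0.53 -0.3 ] tip axis [ 0.009  0.002 -1.   ] yaw 0.2
```

View pics/s18.png

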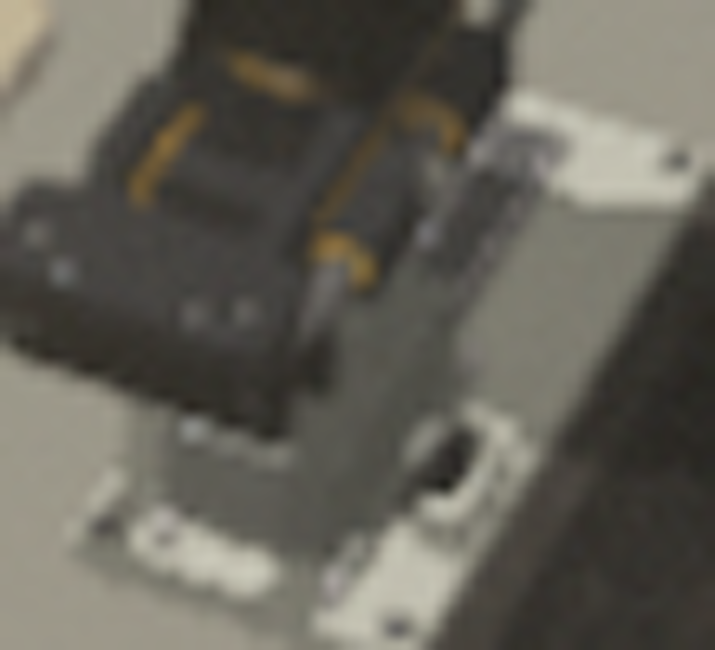

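>>> step_arm([
  [[0, 0.3, 0], [2.5, -0.5, 2], 5],
])

```text
time: 15.75
position: [0.5799, 0.1922, 0.048]
tool_rot: [-0.006, 3.135, 0.004]
ft_force: [-0.9, -1.2, 6.9]
grip_width: 0.132
```

>>> step_arm([
  [[0, 0.2, 0], [1.5, -0.5, 3], 5],
])

```text
time: 15.83
position: [0.5803, 0.1923, 0.0477]
tool_rot: [-0.006, 3.135, 0.007]
ft_force: [-0.8, -1.0, 12.3]
grip_width: 0.133
```

>>> step_arm([
  [[0, 0.2, 0], [1, 0, 3.5], 5],
])

```text
time: 15.92
position: [0.5812, 0.1925, 0.0473]
tool_rot: [-0.005, 3.135, 0.009]
ft_force: [-3.3, -1.6, 14.3]
grip_width: 0.137
```

>>> step_arm([
  [[0, 0, 0], [2, -0.5, 3.5], 5],
])

```text
time: 16.0
position: [0.581, 0.1924, 0.0469]
tool_rot: [-0.005, 3.131, 0.012]
ft_force: [-3.1, -1.2, 14.6]
grip_width: 0.139
```

>>> step_arm([
  [[0, 0, 0], [1.5, -0.5, 4], 5],
])

```text
time: 16.08
position: [0.5804, 0.1926, 0.0449]
tool_rot: [-0.005, 3.129, 0.014]
ft_force: [-1.9, 0.9, 3.6]
grip_width: 0.134
```

>>> step_arm([
  [[0, 0, 0], [1, 0, 4], 5],
])

```text
time: 16.17
position: [0.58, 0.1928, 0.0421]
tool_rot: [-0.005, 3.128, 0.015]
ft_force: [-1.2, -0.8, 2.3]
grip_width: 0.134
```

```bash
python3 -c "
from h import *
goto(579.5,192,40,0.5)"
```

```text
t 16.17 pos [580.  192.8  42.1] F [-1.2 -0.8  2.3] w 11.6
shift tool [ 0.5 -0.8  2.1] turn [ 0.56  0.77 -0.32] tip axis [ 0.013  0.01  -1.   ] yaw 0.2
```

>>> step_arm([
  [[0.3, 0.3, 0], [0.3, 0, 2], 5],
])

```text
time: 16.25
position: [0.5798, 0.193, 0.0412]
tool_rot: [-0.005, 3.133, 0.008]
ft_force: [-5.6, -1.5, 13.9]
grip_width: 0.14
```

>>> step_arm([
  [[0.3, 0.3, 0], [0.3, 0, 2.5], 5],
])

```text
time: 16.33
position: [0.5798, 0.1929, 0.0412]
tool_rot: [-0.005, 3.138, 0.0]
ft_force: [-8.5, -5.2, 25.5]
grip_width: 0.135
```

>>> step_arm([
  [[0.3, 0.2, 0], [0.3, 0, 2.5], 5],
])

```text
time: 16.42
position: [0.5798, 0.1929, 0.0413]
tool_rot: [0.005, -3.142, 0.008]
ft_force: [-6.1, -2.2, 17.2]
grip_width: 0.136
```

```bash
python3 -c "
from h import *
goto(579.5,192,40,0.5)
d=snap('scene','s19.png',(280,190,335,240),13)
P=cloud(d)*1000
q=(P[...,0]>565)&(P[...,0]<600)&(P[...,1]>210)&(P[...,1]<235)&(P[...,2]>50)&(P[...,2]<60);print('top z',P[q][:,2].max())"
```

```text
t 16.42 pos [579.8 192.9  41.3] F [-6.1 -2.2 17.2] w 11.8
shift tool [ 0.3 -0.9  1.3] turn [-0.29 -0.   -0.33] tip axis [ 0.    -0.005 -1.   ] yaw 0.2
top z 59.904394926842066
```

View pics/s19.png

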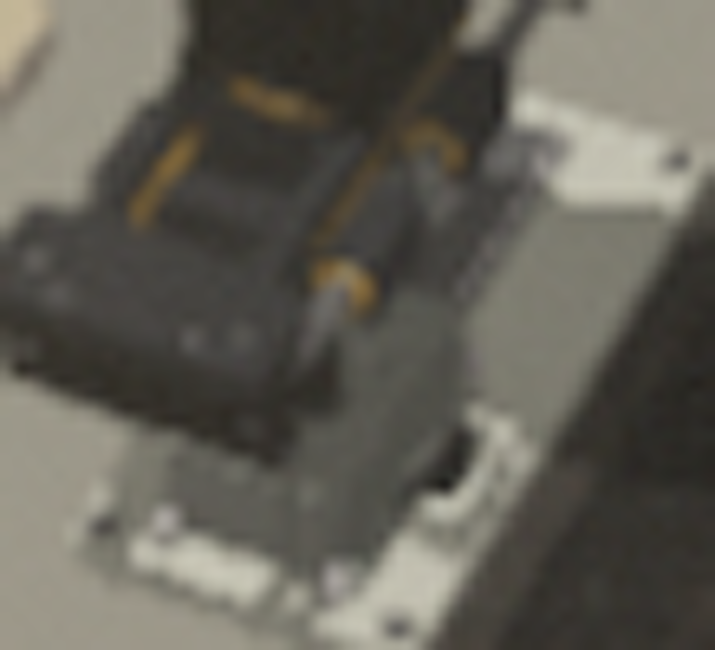

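>>> step_arm([
  [[0, 0, 0], [0, 0, 3], 5],
  [[0, 0, 0], [0, 0, 3], 5],
])

```text
time: 16.63
position: [0.5799, 0.1929, 0.0414]
tool_rot: [0.004, -3.14, 0.007]
ft_force: [-8.5, -3.1, 20.1]
grip_width: 0.134
```

>>> step_arm([
  [[0, 0, 0], [0, 0, 1.5], 5],
  [[0, 0, 0], [0, 0, 1.5], 5],
])

```text
time: 16.8
position: [0.5799, 0.1929, 0.0414]
tool_rot: [0.004, -3.14, 0.006]
ft_force: [-4.7, -1.9, 10.8]
grip_width: 0.135
```

>>> step_arm([
  [[0, 0, 0], [0, 0, 1.5], 5],
  [[0, 0, 0], [0, 0, 1.5], 5],
])

```text
time: 16.97
position: [0.5799, 0.1929, 0.0414]
tool_rot: [0.004, -3.14, 0.005]
ft_force: [-5.4, -0.8, 11.0]
grip_width: 0.133
```

>>> step_arm([
  [[0, 0, 0], [0.7, 0, 1.4], 5],
  [[0, 0, 0], [0.7, 0, 1.4], 5],
])

```text
time: 17.13
position: [0.5799, 0.1929, 0.0414]
tool_rot: [-0.003, 3.141, -0.004]
ft_force: [-2.9, -2.0, 8.9]
grip_width: 0.134
```

```bash
python3 -c "
from h import *
s=goto(579.5,192,40,0.5)
from bench import optics,status
for i in range(6):
  d=optics.get_image('scene' if i%2 else 'top');s=status.get_state();print(s['time'],s['ft_force'].round(1),(s['position']*1000).round(2))
"
```

```text
t 17.13 pos [579.9 192.9  41.4] F [-2.9 -2.   8.9] w 11.6
shift tool [ 0.4 -0.9  1.4] turn [-0.14  0.02 -0.38] tip axis [ 0.    -0.002 -1.   ] yaw 0.1
17.1833 [-2.  -1.6  9.8] [579.83 192.87  41.36]
17.2333 [-2.4 -1.5  9.2] [579.86 192.9   41.39]
17.2833 [-2.6 -1.5  9.4] [579.84 192.88  41.37]
17.3333 [-2.3 -0.8 10.1] [579.84 192.89  41.39]
17.3833 [-2.4 -2.3  9.2] [579.83 192.87  41.37]
17.4333 [-2.2 -1.   9.1] [579.85 192.84  41.37]
```

>>> step_arm([
  [[0, 0, 0], [0.8, 0, 1.5], 5],
  [[0, 0, 0], [0.8, 0.1, 1.5], 5],
])

```text
time: 17.6
position: [0.5798, 0.1929, 0.0413]
tool_rot: [-0.003, 3.139, -0.003]
ft_force: [-3.4, -1.3, 10.0]
grip_width: 0.137
```

```bash
python3 -c "
from h import *
from bench import optics,status
for i in range(3):
  d=optics.get_image('scene');s=status.get_state();print(s['time'],s['ft_force'].round(1))
np.savez('sF.npz',**d)
for n in('scene0.npz','s15.npz','sF.npz'):
  e=load(n);P=cloud(e)*1000
  q=(P[...,0]>525)&(P[...,0]<553)&(P[...,1]>165)&(P[...,1]<215)&(P[...,2]>31)&(P[...,2]<46)
  print(n,'near clip',q.sum(),P[q].mean(0).round(1))
P=cloud(d)*1000
q=(abs(P[...,0]-575)<20)&(P[...,1]>205)&(P[...,1]<228)&(P[...,2]>48)
print('cover top z',np.median(P[q][:,2][P[q][:,2]<66]).round(1))
a=load('scene0.npz');b=np.hstack([cv2.resize(x['frame'][190:240,280:335,::-1],None,fx=7,fy=7,interpolation=cv2.INTER_CUBIC) for x in(a,d)]);cv2.imwrite('pics/s20.png',b)
t=snap('top','t20.png',(120,150,520,260),2)
"
```

```text
17.65 [-2.4 -1.7 10. ]
17.7 [-2.6 -1.6 10.5]
17.75 [-2.5 -0.9 10.1]
scene0.npz near clip 36 [542.6 192.4  36.5]
s15.npz near clip 36 [542.8 192.1  37.1]
sF.npz near clip 39 [542.9 192.   36.5]
cover top z 56.6
```

View pics/s20.png

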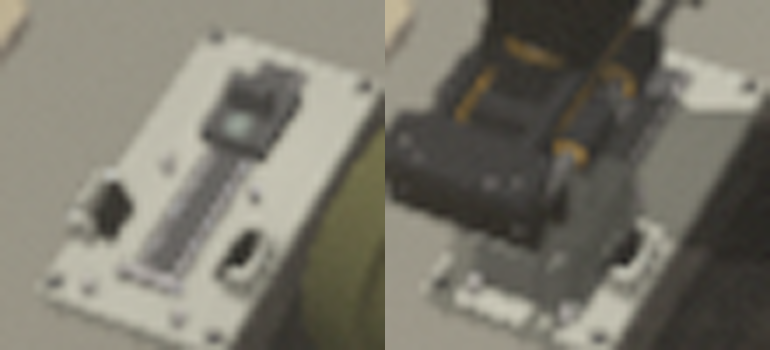

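View pics/t20.png

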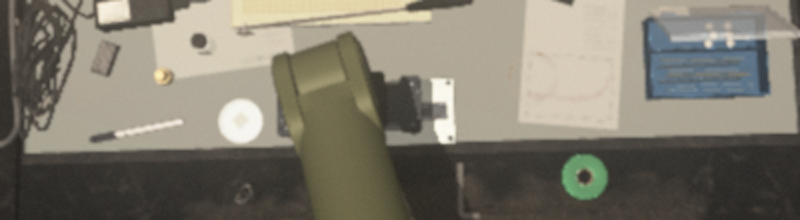

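```bash
python3 -c "
from h import *
d=load('sF.npz');P=cloud(d)*1000
for a,b in((562,575),(575,590),(590,604)):
  q=(P[...,0]>a)&(P[...,0]<b)&(P[...,1]>214)&(P[...,1]<231)&(P[...,2]>40)&(P[...,2]<62)
  z=P[q][:,2];print(a,b,len(z),np.percentile(z,90).round(1) if len(z) else '')
from bench import order,status
print(status.get_state()['ft_force'].round(1));print(order.close_job())
"
```

```text
562 575 26 59.2
575 590 12 53.8
590 604 14 57.3
[-2.9 -1.3 10. ]
the job is handed in; nothing more can be done
None
```

The carriage is against its end stop and the dust cover is seated over it. I handed the job in with the gripper still on the cover, pressing it down with about 10 N.

- **Carriage:** The first push passed above the tab, because the fingertips sit about 20 mm higher than the reported tool position implies. I touched the base plate to calibrate the height and pushed again. The carriage stopped hard at the end stop, taking up to 10 N without moving. The camera then showed the tab at y ≈ 193, against 191 expected.
- **Cover:** I gripped it by its rib, carried it over and pressed it down. The resistance rose to 14.6 N and then dropped sharply about 5 mm above the seat. The cover bottomed at 41.3 mm, against 41.2 mm predicted, and I briefly pressed it with about 25 N.
- **Last checks:** The push held at 9.9–10.5 N, with about 3 N sideways. The cover's top measured 56.6 mm, against about 56 mm expected when seated. The near clip was back in its original place.
- **Not confirmed:** The far clip was hidden from both cameras, so I inferred that it snapped from the seat height and the force drop. A last check for tilt across the cover was too noisy to show anything (54–59 mm).

I did not touch the bystanders. The job ended at about 17.8 s of the 58 s allowed.

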